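# Hook the bird carrier's spring door open

### The job

Hook the bird carrier's spring-closed front door open so that it can be loaded: take the S-hook off the hanging rail, put the hook's lower bend through the hole in the tab on top of the door, and with the hook pull the door up until it meets its stop. Then hang the hook's upper bend over the bare carrying bow just behind the door and let go, so that the hook keeps the door up. Leave the other things on the bench where they are.

Things in the scene. Friction and masses are not known exactly. Their poses are not given: they have to be found in the camera images.
- s_hook: S-hook of dark round steel wire 8 mm thick, 120 mm tall, 32 mm wide, 75 g. Origin at mid height; z is its load line (up while it hangs), its bends lie in its xz plane: upper bend open downwards, tip on the +x side; lower bend open upwards, tip on the -x side. The shank slants from x -12 mm at z +41 mm to x +12 mm at z -41 mm. It starts hanging on the rail, y along the bar. No pose while held
- hook_low (a point): inner bottom of the S-hook's lower bend, where it bears: 52 mm below the hook's origin on its z axis (axes as the hook's). The bend is 16 mm wide inside, its tip (at x -12 mm) ends 9 mm above this point and its wire reaches 8 mm below it, so 17 mm in height must pass the hole
- hook_top (a point): inner top of the S-hook's upper bend, where it bears: 52 mm above the hook's origin on its z axis (axes as the hook's). The bend is 16 mm wide inside; its tip (at x +12 mm) ends 9 mm below this point, so lift the hook at least 15 mm to take it off the rail
- rail: fixed hanging rail: wooden base (420 mm along y, 160 mm along x, 18 mm thick), two posts at y +-190 mm, and a round 10 mm steel bar along y whose top is 300 mm above the bench. Origin on the bench under the bar's middle. The S-hook hangs within 50 mm of the middle; a scraper at y +150 mm (44 mm wide) and a hoof pick at y -152 mm (22 mm) are fixed and hang down to 95 mm above the bench
- carrier: fixed wire-mesh bird carrier, 290 mm wide (y), 306 mm deep, roof 128 mm high. Origin on the bench under the middle of the door; x points into it, away from its front. Door guides at y +-137 mm, 200 mm tall, x -7 to 12 mm; spring barrels before them reach x -24 mm. Carrying bows of 8 mm rod, 292 mm wide: the bare front one at x 44 mm, the rear one with a wooden grip at x 270 mm
- tab_hole (a point): centre of the 34 mm round hole in the door's tab; moves with the door, 158 mm above the bench when shut (axes as the carrier's; hole along x). The tab is an upright aluminium plate 3 mm thick and 70 mm wide in the middle of the door, its top edge 27 mm above this point. Behind it (+x) is free room over the mesh roof, which lies 30 mm below this point when shut
- bow_top (a point): top of the front carrying bow, above its middle: 44 mm behind the door's plane, 327.5 mm above the bench (axes as the carrier's). Round 8 mm bar along y, straight for 110 mm either side; legs at y +-142 mm. A loose carton 55 mm high lies on the roof at least 35 mm behind it; the other loose things stand about the bench, none over 180 mm high
- door (a joint): how far the door is pulled up, m: 0 shut, 0.075 at its upper stop. Slides straight up against weight and closing springs, about 6 N to start and 9 N at the stop, and falls shut when let go. With the hook over the front bow it rests near 0.053, the hook's top leaning 25 deg into the carrier. At the stop the hook's upper bend can stand 22 mm higher than that; its tip needs 14 mm to pass over the bow

How it is judged:
By the outcome, as a careful person would: the job done as asked, in the order asked, and still so for the second after the job is handed in, with the robot touching nothing.
It also fails if it takes over 58 s, if anything falls off the work surface, if the arm or the gripper's body presses on something with over 40 N, if the wrist force passes 120 N, or if a joint passes its speed limit or range.

### The arm

A 6-joint arm with a two-finger parallel gripper is mounted at the origin on the work surface. World frame = base frame: x ahead of the robot, y to its left, z up, the work surface at z = 0. Lengths are in mm, angles in degrees, forces in N, time in s.
With the tool pointing down it reaches from about 350 to 925 mm from the base axis. Payload 6.4 kg.
Tool frame: the origin (TCP) lies midway between the tips of the shut fingers; the grasp point (between the pads) lies 19 mm behind it (r.grip_point_offset is the z of the grasp point in the tool frame, in mm); z points along the fingers, y is the direction in which the jaws open and shut (so a half turn about z gives the same grasp; the last joint's range is limited). The gripper opens to 85 mm and grips with 20 to 120 N. Pads are 22 mm wide; open, the fingers measure 114 mm over their backs; the gripper's body (76 mm by 85 mm) begins 54 mm behind the grasp point. The pads swing forward as they close: fully open they stand 13 mm farther back than shut.
Start: joints at [57.175, 14.043, 89.255, -0, 76.702, -9.975], TCP at [252.401, 599.005, 193.79] pointing down, gripper open.
Joint ranges: [-179.41, 179.41], [-58.25, 129.5], [7.25, 145.43], [-54.29, 234.29], [11.92, 165.04], [-157.13, 157.13]. Speed limits (degrees/s): [147.25, 147.25, 180, 180, 180, 180].

### API

Orientations are given as [roll, pitch, yaw] about the fixed x, y, z axes, in that order (R = Rz(yaw) Ry(pitch) Rx(roll)).
In Python, from workcell import monitor, eyes, job, r gives the robot as it stands.
- The arm moves only by the shell command python3 -m jog 'ROWS' [OPENING]. ROWS is text: rows parted by semicolons, each of 4 numbers parted by spaces: the shift along the world's x, y, z in m, then the turn about the world's z in degrees. In form: tx ty tz twist; .... A call has 1 to 8 rows; each row is the pose to reach, as a shift and turn from the pose measured when the call began; what a row does not reach only later rows make up. A row lasts 1/10 s, in which the tool goes at most 50 mm and 8.59 degrees, less where a joint would pass 70% of its speed; a pose out of reach is approached as far as the arm can. A call with a gripper value outside its range is refused whole. OPENING is the closure in counts, from 0 (fully open) to 255 (shut), set as the call begins (- or left out, the last holds). The fingers move at their own pace and stop on an object; the grip force is fixed at half the most. Time passes only in rows, so rows that repeat a pose let the fingers close. It gives the time, the measured TCP pose, the force and the opening at its end, in the units of the state.
- monitor.get_state(): the state, without advancing time (a new reading comes with each control period).
- eyes.grab_frame(name): name is "scene" or "top" or "wrist"; returns the picture (384x512x3 uint8, red, green, blue); there is no depth.
- eyes.camera_info(name): a dict with "camera_matrix" (3x3 intrinsics, pixels), "xyz" and "orientation" of the camera in the world. Camera axes: x right, y up, looking along -z (the intrinsics and any distortion apply to the point x, -y, -z); pixel columns grow to the right and rows downward; lengths in mm; the calibration is good to about 2 mm. The wrist camera is an equidistant fisheye: a pixel r from the principal point sees the ray r / f radians off the axis. A picture is of the moment at which its call begins: read the wrist's pose just before it. camera_info takes no time and is no camera call; for the wrist camera it gives the pose at the moment of the call.
- job.finish_job(): hands the job in, once; it reports no verdict.
The state is a dict: "time_s": time; "joint_pos": joint angles; "dq": joint speeds; "tau": joint torques, N m; "ee_pos": TCP position; "tcp_rot": TCP orientation; "ft_force": force on the tool from outside, world axes, zero at the start; "wrist_torque": the same for the moment, N m; "grip_width": finger opening in mm.
Only numpy, scipy, OpenCV 4.12 (cv2) and the standard library are available. Lean on these libraries where they do the work, as an engineer would, in place of code of your own. Each camera call takes 0.05 s, during which the arm holds its last target.

## Working session

There is one attempt and no reset: what is moved stays moved. The work goes in short steps, Python scripts to look and compute and a shell command to move; the robot and the scene stay as the last step left them, time stands still between calls to the robot, and variables do not carry over. Pictures are saved under pics/ and viewed, and the job is handed in when it is done.

```bash
ls; mkdir -p pics; python3 - <<'E'
from workcell import monitor, eyes, job, r
import cv2
print(monitor.get_state())
print(r.grip_point_offset)
for n in ["scene","top","wrist"]:
    i=eyes.camera_info(n); print(n,i)
    f=eyes.grab_frame(n); cv2.imwrite(f"pics/{n}0.png",cv2.cvtColor(f,cv2.COLOR_RGB2BGR))
E
```

```text
pics
{'time_s': 0.0, 'joint_pos': array([ 5.71750841e+01,  1.40833827e+01,  8.93268434e+01, -1.80505653e-04,
        7.67023339e+01, -9.97542189e+00]), 'dq': array([ 0.02603128, -0.03734791,  0.04416572, -0.04014857, -0.11368745,
       -0.08413147]), 'tau': array([-1.49636027e-03, -4.29510820e+01, -3.26126683e+01, -2.39380579e-04,
        5.32442762e-03,  2.92901404e-06]), 'ee_pos': array([252.04461855, 598.44261989, 192.67049359]), 'tcp_rot': array([-1.79889111e+02, -1.93253592e-02,  1.57150529e+02]), 'ft_force': array([ 0.65480064, -0.18947221, -0.12309012]), 'wrist_torque': array([-0.05230428, -0.03118126,  0.02739917]), 'grip_width': 85.62561204972913}
-18.700000000000003
scene {'camera_matrix': array([[455.29069854,   0.        , 261.68311766],
       [  0.        , 455.29069854, 185.53670261],
       [  0.        ,   0.        ,   1.        ]]), 'xyz': array([1002.78174607,  286.33708816, 1060.19045333]), 'orientation': array([ 32.10332285,  -0.4388073 , 122.41080962])}
top {'camera_matrix': array([[465.89298125,   0.        , 248.46177762],
       [  0.        , 465.89298125, 188.45870969],
       [  0.        ,   0.        ,   1.        ]]), 'xyz': array([ 374.60607496,   -1.77947929, 1272.98702707]), 'orientation': array([  8.7888987 ,  -1.22196951, -89.20032338])}
wrist {'camera_matrix': array([[297.31863964,   0.        , 258.80120474],
       [  0.        , 297.31863964, 192.93484461],
       [  0.        ,   0.        ,   1.        ]]), 'xyz': array([178.51132661, 629.73428587, 373.1128457 ]), 'orientation': array([-18.12677404,   0.11025277,  67.14336017])}
```

View pics/scene0.png

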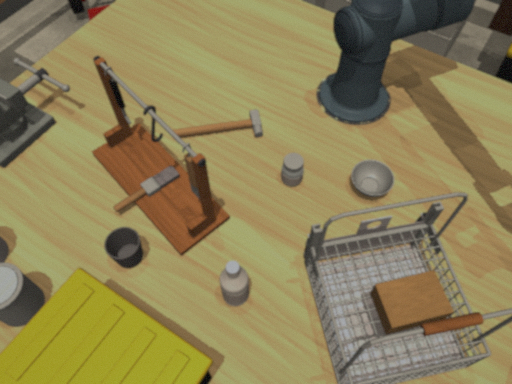

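View pics/top0.png

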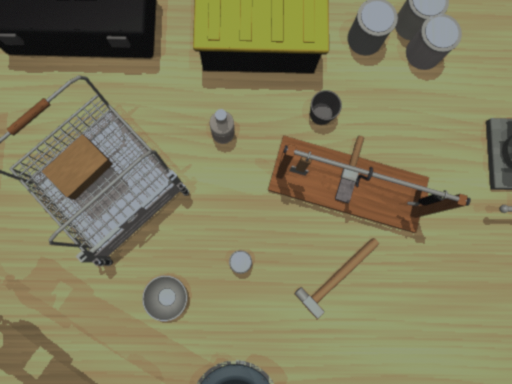

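View pics/wrist0.png

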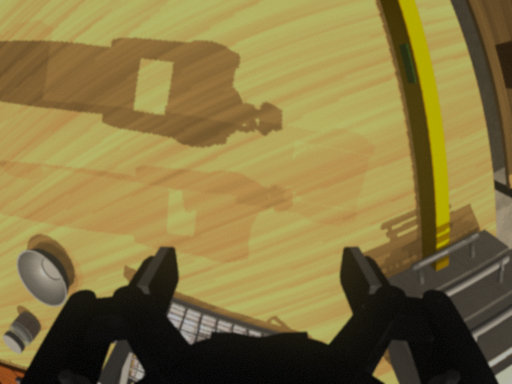

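```bash
python3 - <<'E'
import cv2
a=cv2.imread('pics/top0.png')
def c(n,img,x,y,w,h,s):
    cv2.imwrite(f'pics/{n}.png',cv2.resize(img[y:y+h,x:x+w],None,fx=s,fy=s,interpolation=cv2.INTER_CUBIC))
c('t_car',a,0,70,195,200,3); c('t_rail',a,265,125,210,110,3.8)
b=cv2.imread('pics/scene0.png')
c('s_car',b,300,185,212,199,3);c('s_rail',b,85,45,150,210,2.8)
E
```

```text
(no output)
```

View pics/t_car.png

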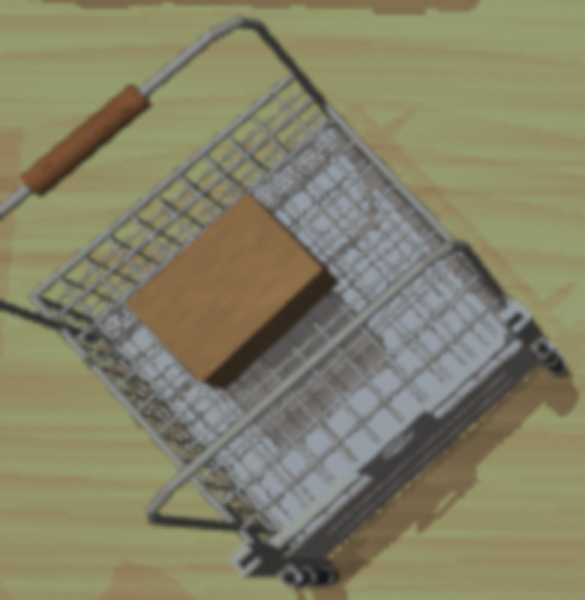

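View pics/t_rail.png

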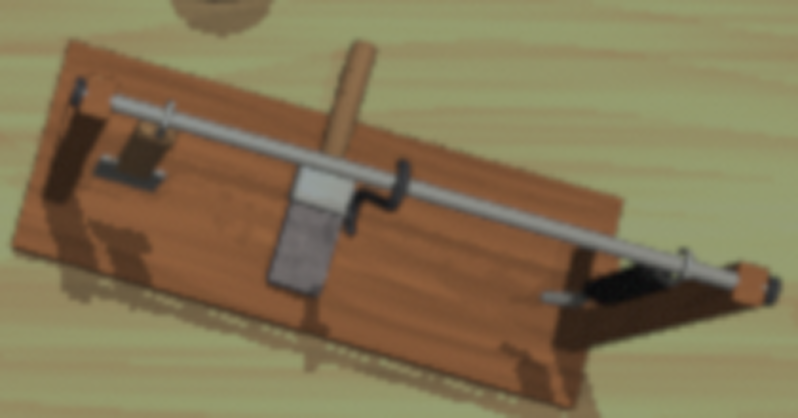

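View pics/s_car.png

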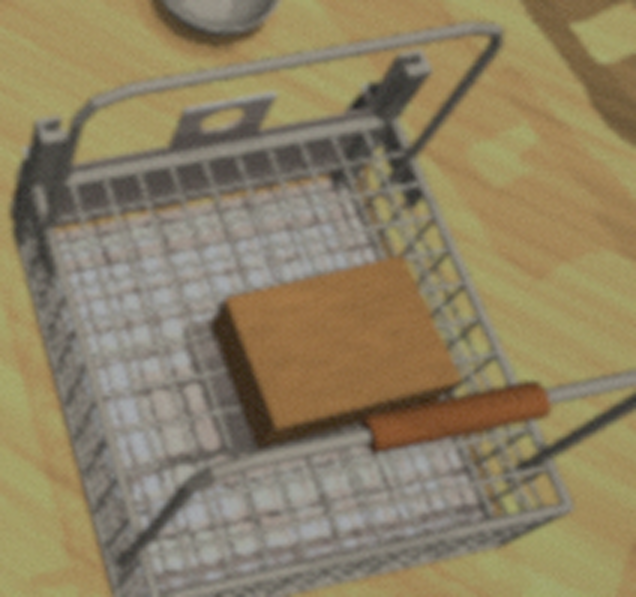

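View pics/s_rail.png

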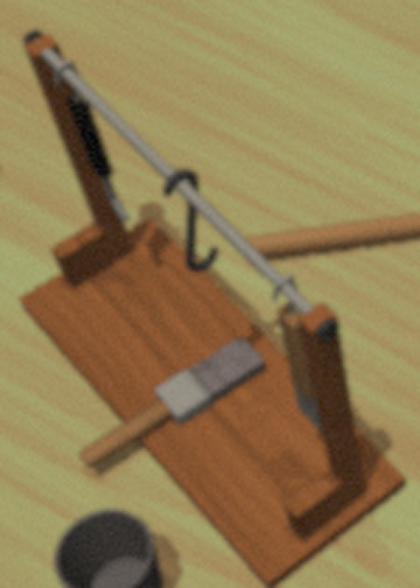

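```bash
cat > h.py <<'E'
import numpy as np, cv2
from scipy.spatial.transform import Rotation as R
from scipy.optimize import least_squares
CAM={'scene':(455.29069854,261.68311766,185.53670261,[1002.78174607,286.33708816,1060.19045333],[32.10332285,-0.4388073,122.41080962]),
'top':(465.89298125,248.46177762,188.45870969,[374.60607496,-1.77947929,1272.98702707],[8.7888987,-1.22196951,-89.20032338])}
def proj(n,P):
    f,cx,cy,t,o=CAM[n]; Rm=R.from_euler('xyz',o,degrees=True).as_matrix()
    c=(np.atleast_2d(P)-t)@Rm
    return np.c_[cx+f*c[:,0]/-c[:,2], cy+f*-c[:,1]/-c[:,2]]
def wp(pose,L):
    a=np.radians(pose[2]);c,s=np.cos(a),np.sin(a);L=np.atleast_2d(np.array(L,float))
    return np.c_[pose[0]+c*L[:,0]-s*L[:,1],pose[1]+s*L[:,0]+c*L[:,1],L[:,2]]
def wfish(P,info):
    K=info['camera_matrix'];Rm=R.from_euler('xyz',info['orientation'],degrees=True).as_matrix()
    c=(np.atleast_2d(P)-info['xyz'])@Rm; x,y,z=c[:,0],-c[:,1],-c[:,2]
    rr=np.hypot(x,y);th=np.arctan2(rr,z);f=K[0,0]
    return np.c_[K[0,2]+f*th*x/rr,K[1,2]+f*th*y/rr]
E
cat > fit.py <<'E'
from h import *
T=lambda x,y:((x+.5)/3-.5,(y+.5)/3-.5+70)
S=lambda x,y:((x+.5)/3-.5+300,(y+.5)/3-.5+185)
pts=[('top',T(515,313),(2.5,-137,200)),('top',T(250,553),(2.5,137,200)),
('scene',S(50,128),(2.5,-137,200)),('scene',S(412,66),(2.5,137,200)),
('scene',S(222,121),(0,0,158)),('scene',S(190,104),(0,-35,185)),('scene',S(276,95),(0,35,185)),
('top',T(400,442),(0,0,158)),]
lines=[('top',T(190,481),44,323.5),('top',T(315,368),44,323.5),('top',T(430,264),44,323.5),
('scene',S(150,92),44,323.5),('scene',S(280,66),44,323.5),('scene',S(420,39),44,323.5)]
def res(p,full=False):
    o=[]
    for n,u,L in pts:o.append(proj(n,wp(p,[L]))[0]-u)
    o=np.concatenate(o).tolist()
    for n,u,x,z in lines:
        a,b=proj(n,wp(p,[(x,-100,z),(x,100,z)]));d=(b-a)/np.linalg.norm(b-a)
        o.append(d[0]*(u[1]-a[1])-d[1]*(u[0]-a[0]))
    return np.array(o)
s=least_squares(res,[480,270,40],loss='soft_l1',f_scale=1);print('carrier',s.x,np.round(res(s.x),1))
T=lambda x,y:((x+.5)/3.8-.5+265,(y+.5)/3.8-.5+125)
S=lambda x,y:((x+.5)/2.8-.5+85,(y+.5)/2.8-.5+45)
# base corners: +y is left in top
pts=[('top',T(70,40),(80,210,18)),('top',T(12,247),(-80,210,18)),('top',T(622,200),(80,-210,18)),('top',T(573,406),(-80,-210,18)),
('scene',S(24,300),(80,-210,18)),('scene',S(272,583),(80,210,18)),('scene',S(403,484),(-80,210,18))]
lines=[('top',T(180,120),0,295),('top',T(300,155),0,295),('top',T(500,211),0,295),('top',T(620,247),0,295),
('scene',S(100,100),0,295),('scene',S(140,142),0,295),('scene',S(240,243),0,295)]
s2=least_squares(res,[480,-230,-15],loss='soft_l1',f_scale=1);print('rail',s2.x,np.round(res(s2.x),1))
a=cv2.imread('pics/top0.png');b=cv2.imread('pics/scene0.png')
k=2
def dr(n,img,pose,segs):
    for p,q in segs:
        u=proj(n,wp(pose,[p,q]));u=((u+.5)*k-.5)
        cv2.line(img,tuple(np.round(u[0]*8).astype(int)),tuple(np.round(u[1]*8).astype(int)),(0,0,255),1,cv2.LINE_AA,3)
cs=[((44,-110,323.5),(44,110,323.5)),((0,-35,185),(0,35,185)),((0,-145,128),(0,145,128)),((0,-145,128),(306,-145,128)),((306,145,128),(306,-145,128)),((2.5,137,0),(2.5,137,200)),((2.5,-137,0),(2.5,-137,200))]
rs=[((0,-190,295),(0,190,295)),((80,210,18),(-80,210,18)),((80,-210,18),(-80,-210,18)),((80,-210,18),(80,210,18)),((-80,-210,18),(-80,210,18))]
for n,i,(x,y) in(('top',a,(0,0)),('scene',b,(0,0))):
    i=cv2.resize(i,None,fx=k,fy=k,interpolation=cv2.INTER_CUBIC)
    dr(n,i,s.x,cs);dr(n,i,s2.x,rs)
    if n=='top':cv2.imwrite('pics/ov_top.png',i[100:560,0:800]); cv2.imwrite('pics/ov_top2.png',i[200:500,450:1000])
    else:cv2.imwrite('pics/ov_s.png',i[300:,500:]);cv2.imwrite('pics/ov_s2.png',i[100:520,150:500])
E
python3 fit.py
```

```text
carrier [473.69019959 252.70743574  44.08291141] [ 0.9  0.5 -1.3  1.8 -0.2  0.7  0.7 -1.1 -0.4 -0.4 -2.4  2.4 -0.5 -0.3
 -0.5 -0.  -2.5 -1.9 -1.3  1.6  0.8  0.3]
rail [ 569.88855786 -295.28928835  -18.22176312] [ 0.3  3.2 -2.9  2.5 -0.2 10.2 -3.2 11.4  6.5 -7.   0.9 -2.8  5.4 -3.3
 -7.2 -5.8 -2.8 -1.6 -3.4 -4.1 -6.6]
```

```bash
cat >> fit.py <<'E'
def res3(q):
    global pts
    P=pts;pts=[(n,u,(L[0]+q[3],L[1],L[2])) for n,u,L in P];o=res(q[:3]);pts=P;return o
s3=least_squares(res3,[570,-250,-15,0],loss='soft_l1',f_scale=1);print('rail',s3.x,np.round(res3(s3.x),1))
a=cv2.imread('pics/top0.png');b=cv2.imread('pics/scene0.png')
o=s3.x[3]
rs=[((0,-190,295),(0,190,295))]+[((p[0]+o,p[1],p[2]),(q[0]+o,q[1],q[2])) for p,q in rs[1:]]
for n,i in(('top',a),('scene',b)):
    i=cv2.resize(i,None,fx=k,fy=k,interpolation=cv2.INTER_CUBIC)
    dr(n,i,s.x,cs);dr(n,i,s3.x,rs)
    if n=='top':cv2.imwrite('pics/ov_top.png',i[100:560,0:400]); cv2.imwrite('pics/ov_top2.png',i[200:500,450:1000])
    else:cv2.imwrite('pics/ov_s.png',i[300:,500:]);cv2.imwrite('pics/ov_s2.png',i[100:520,150:500])
E
python3 fit.py; python3 - <<'E'
import cv2,numpy as np
A=[cv2.imread(f'pics/{n}.png') for n in('ov_top','ov_top2','ov_s','ov_s2')]
def st(l):
    h=max(i.shape[0] for i in l);return np.hstack([cv2.copyMakeBorder(i,0,h-i.shape[0],0,0,0) for i in l])
cv2.imwrite('pics/ovA.png',st([A[0],A[3]]));
E
```

```text
carrier [473.69019959 252.70743574  44.08291141] [ 0.9  0.5 -1.3  1.8 -0.2  0.7  0.7 -1.1 -0.4 -0.4 -2.4  2.4 -0.5 -0.3
 -0.5 -0.  -2.5 -1.9 -1.3  1.6  0.8  0.3]
rail [ 569.88855786 -295.28928835  -18.22176312] [ 0.3  3.2 -2.9  2.5 -0.2 10.2 -3.2 11.4  6.5 -7.   0.9 -2.8  5.4 -3.3
 -7.2 -5.8 -2.8 -1.6 -3.4 -4.1 -6.6]
rail [ 560.62461383 -291.51686982  -15.51910209   28.89751697] [-0.6 -0.4 -1.1 -0.3  0.4 -0.2  0.2  1.4 -1.5 -0.6 -0.8  0.9  2.2 -1.9
  0.3  0.2  0.7  0.4 -1.4 -0.7 -0.2]
```

View pics/ovA.png

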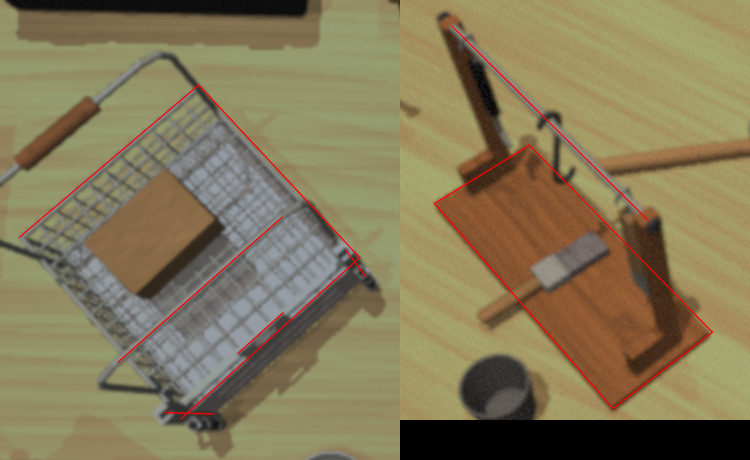

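View pics/ov_s.png

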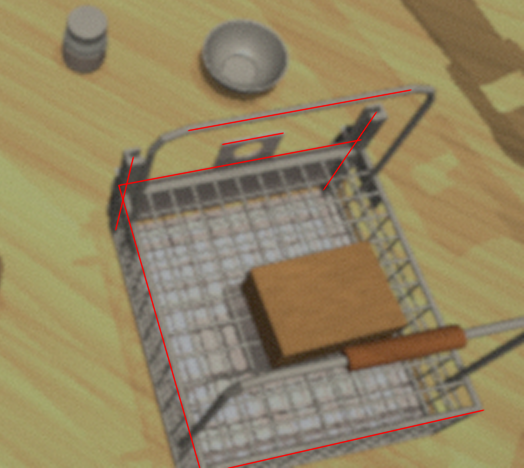

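View pics/ov_top2.png

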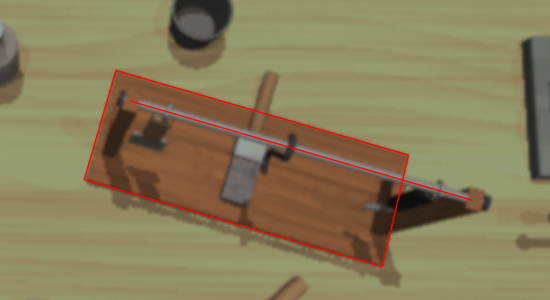

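```bash
python3 -m jog '0 -0.01 0.045 0; 0.01 -0.02 0.09 8; 0.03 -0.045 0.13 16; 0.05 -0.075 0.16 24; 0.07 -0.11 0.19 32; 0.09 -0.15 0.21 40; 0.11 -0.19 0.22 48; 0.13 -0.23 0.23 56'; python3 -m jog '0.015 -0.03 0.01 6; 0.03 -0.06 0.015 11; 0.045 -0.09 0.02 11; 0.06 -0.11 0.02 11; 0.07 -0.125 0.02 11; 0.07 -0.125 0.02 11'
cat > w.py <<'E'
import sys,pickle,cv2
from workcell import monitor,eyes
n=sys.argv[1]
for cam in sys.argv[2:]:
    i=eyes.camera_info(cam);f=eyes.grab_frame(cam)
    cv2.imwrite(f'pics/{n}_{cam}.png',cv2.cvtColor(f,cv2.COLOR_RGB2BGR));pickle.dump(i,open(f'pics/{n}_{cam}.pkl','wb'))
s=monitor.get_state();print({k:s[k] for k in('time_s','ee_pos','tcp_rot','ft_force','grip_width','joint_pos')})
E
python3 w.py a wrist top
```

```text
time_s: 0.95
ee_pos: [382.3, 367.7, 423.5]
tcp_rot: [-179.9, 0.0, -146.6]
ft_force: [0.4, 0.6, -0.4]
grip_width: 85.6
time_s: 1.55
ee_pos: [453.1, 241.1, 442.9]
tcp_rot: [-179.9, -0.0, -135.8]
ft_force: [-0.4, 0.3, -0.2]
grip_width: 84.8
{'time_s': 1.65, 'ee_pos': array([452.12783598, 242.74358329, 443.20112736]), 'tcp_rot': array([-1.79944599e+02,  1.14320531e-02, -1.35678215e+02]), 'ft_force': array([ 1.15744136, -0.46285741, -0.70683322]), 'grip_width': 85.26177535910143, 'joint_pos': array([ 1.55810876e+01, -9.61783631e+00,  8.82210372e+01, -4.39398231e-02,
        1.01360133e+02, -1.18749361e+02])}
```

View pics/a_wrist.png

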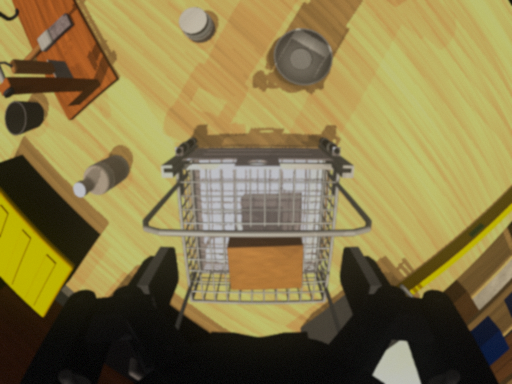

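```bash
python3 - <<'E'
import cv2
a=cv2.imread('pics/a_wrist.png')
cv2.imwrite('pics/a_z.png',cv2.resize(a[130:250,140:380],None,fx=3.3333,fy=3.3333,interpolation=cv2.INTER_CUBIC))
b=cv2.imread('pics/a_top.png');cv2.imwrite('pics/a_tz.png',b)
E
```

```text
(no output)
```

View pics/a_z.png

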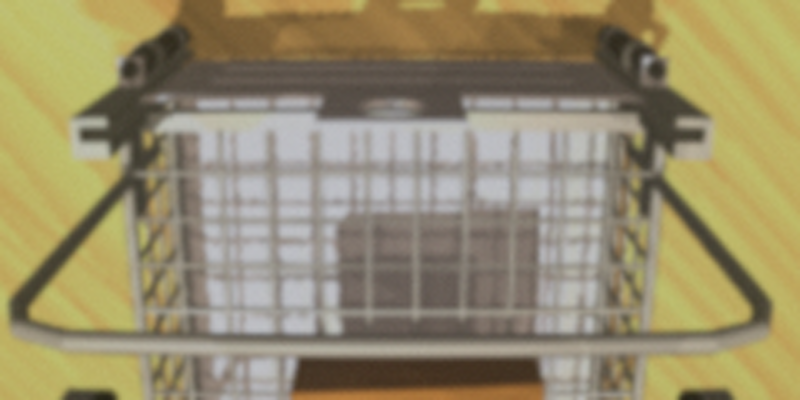

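```bash
cat > fitw.py <<'E'
from h import *
import pickle
i=pickle.load(open('pics/a_wrist.pkl','rb'))
W=lambda x,y:((x+.5)/3.3333-.5+140,(y+.5)/3.3333-.5+130)
P=[((0,35,185),W(317,118)),((0,-35,185),W(466,118)),((0,0,158),W(395,107))]
G=[W(392.5,138)]
BL=[W(70,341),W(390,344),W(710,341)]
# which side: test sign
def res(p,sg=1):
    o=[]
    for L,u in P:o+=list(wfish(wp(p,[(L[0],sg*L[1],L[2])]),i)[0]-u)
    g=wfish(wp(p,[(2.5,-140,200),(2.5,140,200)]),i);o+=list(g.mean(0)-G[0])
    b=wfish(wp(p,[(44,y,323.5) for y in np.linspace(-105,105,43)]),i)
    for u in BL:
        k=np.argsort(b[:,0]);o.append(np.interp(u[0],b[k,0],b[k,1])-u[1])
    e=wfish(wp(p,[(44,-142,300),(44,142,300)]),i);o.append((e.mean(0)-W(391.5,300))[0])
    return np.array(o)
print(i['xyz'],i['orientation'])
for sg in(1,-1):
    s=least_squares(res,[474,253,44],args=(sg,),loss='soft_l1');print(sg,s.cost,s.x,np.round(res(s.x,sg),1))
E
python3 fitw.py
```

```text
[395.56091169 185.55301474 623.23425104] [-1.81144567e+01  7.50355574e-02  1.34161748e+02]
1 90.60184613913249 [469.49280196 253.8605893   44.147575  ] [ 45.9   1.1 -45.    1.   -0.5   0.5   0.2  -0.3  -0.7  -0.3  -0.5   0.2]
-1 2.2218575075590987 [469.63216472 253.71440694  44.18772982] [-0.5  1.1  1.1  1.  -0.7  0.5  0.1 -0.3 -0.7 -0.3 -0.5  0.1]
```

```bash
python3 - <<'E'
from h import *
rp=[560.6,-291.5,-15.5]
for y in(-60,-50,-40,-30,-20,-10,0,10): print(y,np.round(proj('top',wp(rp,[(0,y,304)])),1),np.round(proj('scene',wp(rp,[(0,y,304)])),1), np.round(wp(rp,[(0,y,304)])[0],0))
print('obs top',402/3.8+265,176/3.8+125,'scene',180/2.8+85,177/2.8+45)
E
```

```text
-60 [[403.4 181.9]] [[129.9  89.8]] [ 545. -349.  304.]
-50 [[398.8 180.6]] [[132.4  92.2]] [ 547. -340.  304.]
-40 [[394.3 179.2]] [[134.9  94.7]] [ 550. -330.  304.]
-30 [[389.7 177.9]] [[137.4  97.2]] [ 553. -320.  304.]
-20 [[385.2 176.6]] [[139.9  99.7]] [ 555. -311.  304.]
-10 [[380.6 175.3]] [[142.5 102.2]] [ 558. -301.  304.]
0 [[376.1 174. ]] [[145.1 104.8]] [ 561. -292.  304.]
10 [[371.5 172.7]] [[147.7 107.3]] [ 563. -282.  304.]
obs top 370.7894736842105 171.31578947368422 scene 149.28571428571428 108.21428571428572
```

```bash
python3 -m jog '0.01 -0.03 0 -4; 0.02 -0.075 0 -12; 0.03 -0.12 0 -20; 0.04 -0.165 0 -28; 0.05 -0.21 0 -36; 0.06 -0.255 0 -44; 0.07 -0.3 0 -52; 0.08 -0.345 0 -60'; python3 -m jog '0.005 -0.045 -0.01 0; 0.01 -0.09 -0.02 0; 0.013 -0.13 -0.03 0; 0.013 -0.16 -0.04 0; 0.013 -0.17 -0.04 0; 0.013 -0.17 -0.04 0'; python3 w.py b wrist
```

```text
time_s: 2.45
ee_pos: [532.3, -102.9, 443.4]
tcp_rot: [-180.0, 0.0, 164.1]
ft_force: [0.6, 0.8, -0.2]
grip_width: 85.4
time_s: 3.05
ee_pos: [545.5, -272.8, 402.9]
tcp_rot: [180.0, -0.0, 164.1]
ft_force: [0.2, 0.3, 0.9]
grip_width: 85.7
{'time_s': 3.1, 'ee_pos': array([ 545.74584681, -271.90713554,  403.77874061]), 'tcp_rot': array([-1.79994666e+02,  5.30345560e-02,  1.64126602e+02]), 'ft_force': array([0.21845569, 0.55068723, 0.13269159]), 'grip_width': 85.54106344218013, 'joint_pos': array([-3.71328041e+01,  3.59696594e+00,  7.94637817e+01,  1.43625517e-02,
        9.68878926e+01, -1.11257675e+02])}
```

View pics/b_wrist.png

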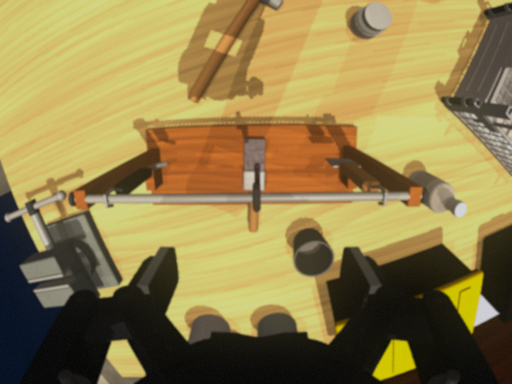

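```bash
python3 - <<'E'
import cv2
a=cv2.imread('pics/b_wrist.png')
cv2.imwrite('pics/b_z.png',cv2.resize(a[130:230,180:340],None,fx=5,fy=5,interpolation=cv2.INTER_CUBIC))
E
python3 - <<'E'
import sys;sys.path.insert(0,'.')
from h import *;import pickle
i=pickle.load(open('pics/b_wrist.pkl','rb'));print(i['xyz'],i['orientation'])
rp=[560.6,-291.5,-15.5]
for L in[(0,-100,295),(0,0,295),(0,100,295),(0,13,308),(0,-190,295),(0,190,295)]:print(L,wfish(wp(rp,[L]),i).round(1))
E
```

```text
[ 468.6169003  -250.95370173  583.21144483] [-1.81167722e+01 -1.55319107e-03  7.40525792e+01]
(0, -100, 295) [[152.7 198.3]]
(0, 0, 295) [[245.4 197.8]]
(0, 100, 295) [[340.8 197. ]]
(0, 13, 308) [[258.1 202.1]]
(0, -190, 295) [[ 83.9 198.5]]
(0, 190, 295) [[414.8 196.1]]
```

View pics/b_z.png

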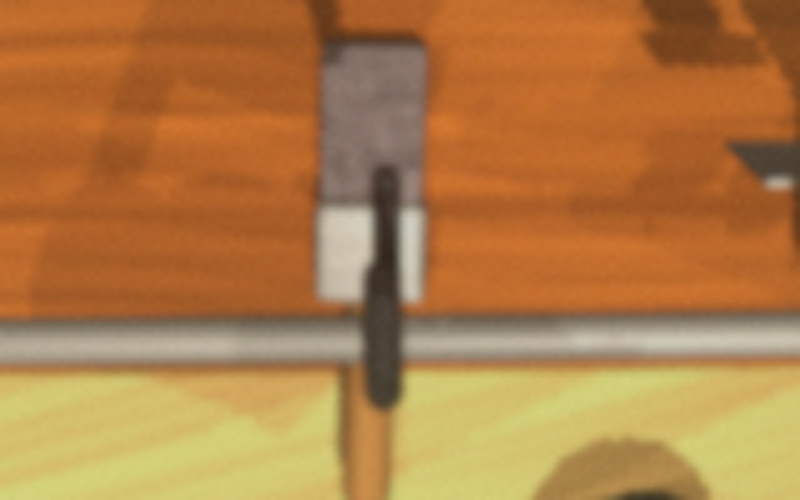

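```bash
python3 -m jog '0 -0.002 -0.04 0; 0 -0.002 -0.08 0; 0 -0.002 -0.105 0; 0 -0.002 -0.113 0; 0 -0.002 -0.114 0; 0 -0.002 -0.114 0'; python3 w.py c wrist scene
```

```text
time_s: 3.7
ee_pos: [546.8, -273.6, 292.3]
tcp_rot: [-179.9, 0.2, 164.2]
ft_force: [1.0, 0.0, -0.4]
grip_width: 85.4
{'time_s': 3.8, 'ee_pos': array([ 546.74512659, -274.13330877,  292.46435199]), 'tcp_rot': array([-179.90986391,    0.27671459,  164.15975061]), 'ft_force': array([-0.14880238,  0.28497126,  1.02524422]), 'grip_width': 85.54388904163409, 'joint_pos': array([-3.72458105e+01,  5.08516913e+00,  8.90951691e+01,  1.71248252e-02,
        8.55291384e+01, -1.11406635e+02])}
```

```bash
python3 - <<'E'
import cv2,numpy as np
a=cv2.imread('pics/c_wrist.png')
b=cv2.imread('pics/c_scene.png')
cv2.imwrite('pics/c_z.png',np.hstack([cv2.resize(a[150:310,160:360],(400*1,320),interpolation=cv2.INTER_CUBIC),cv2.resize(b[60:220,80:280],(400,320),interpolation=cv2.INTER_CUBIC)]))
E
```

```text
(no output)
```

View pics/c_z.png

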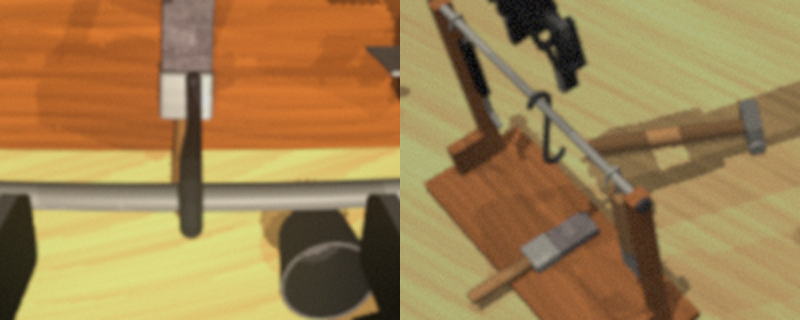

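```bash
python3 - <<'E'
from h import *;import pickle
i=pickle.load(open('pics/c_wrist.pkl','rb'));print(i['xyz'],i['orientation'])
Rt=R.from_euler('xyz',[-179.91,.28,164.16],degrees=True).as_matrix();t=np.array([546.7,-274.1,292.4])
# same from camera: 
for z in(-13,-60):
  for x in(-11,11):
    for y in(-42.5,42.5):
        print((x,y,z),wfish(Rt@[x,y,z]+t,i).round(1))
rp=[560.6,-291.5,-15.5]
for L in[(0,-50,295),(0,12,295),(0,60,295),(0,12,308),(16,12,290),(-16,12,290)]:print(L,wfish(wp(rp,[L]),i).round(1))
E
python3 - <<'E'
import cv2
a=cv2.imread('pics/c_wrist.png')
cv2.imwrite('pics/c_z2.png',cv2.resize(a[200:384,120:400],None,fx=2.8,fy=2.8,interpolation=cv2.INTER_CUBIC))
E
```

```text
[ 469.08076077 -251.49385633  472.2174938 ] [-18.39094407   0.08434377  74.18499708]
(-11, -42.5, -13) [[192.6 246.2]]
(-11, 42.5, -13) [[324.  246.2]]
(11, -42.5, -13) [[189.6 214.8]]
(11, 42.5, -13) [[327.  214.9]]
(-11, -42.5, -60) [[175. 289.]]
(-11, 42.5, -60) [[341.4 289.1]]
(11, -42.5, -60) [[169.1 251.9]]
(11, 42.5, -60) [[347.2 252. ]]
(0, -50, 295) [[168.5 247.5]]
(0, 12, 295) [[256.9 248.8]]
(0, 60, 295) [[326.5 247.6]]
(0, 12, 308) [[256.8 258.7]]
(16, 12, 290) [[257.1 264.8]]
(-16, 12, 290) [[256.8 224.4]]
```

View pics/c_z2.png

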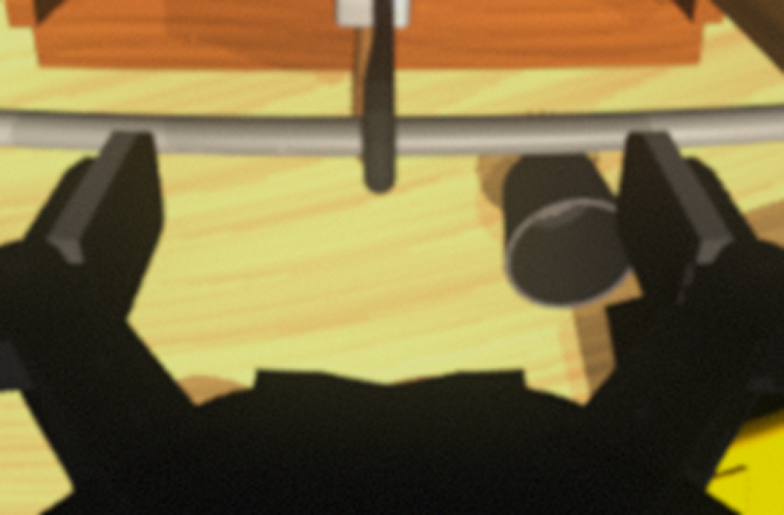

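```bash
python3 - <<'E'
from h import *
b=cv2.imread('pics/c_scene.png');k=5
x0,y0=100,40
z=cv2.resize(b[y0:y0+110,x0:x0+150],None,fx=k,fy=k,interpolation=cv2.INTER_CUBIC)
Rt=R.from_euler('xyz',[-179.91,.28,164.16],degrees=True).as_matrix();t=np.array([546.7,-274.1,292.4])
for zz,col in((-13,(0,0,255)),(-60,(0,255,0)),(0,(255,0,0))):
  for x in(-11,11):
    for y in(-42.5,42.5):
        u=proj('scene',Rt@[x,y,zz]+t)[0];u=((u-[x0,y0])*k).astype(int);cv2.circle(z,tuple(int(v) for v in u),4,col,-1)
cv2.imwrite('pics/c_s5.png',z)
E
```

```text
(no output)
```

View pics/c_s5.png

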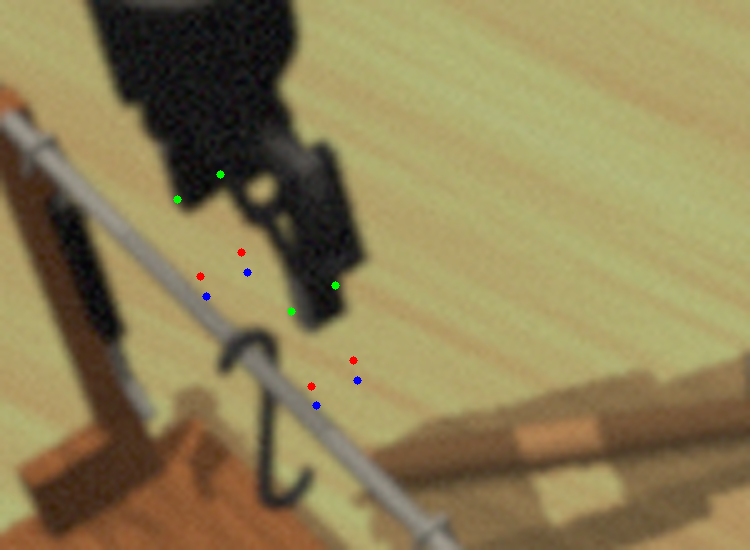

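```bash
python3 -m jog '0 0 0.04 0; 0 0 0.08 0; 0 0 0.08 0; 0 0 0.08 0; 0 0 0.08 0; 0 0 0.08 0; 0 0 0.08 0; 0 0 0.08 0' 255;  python3 w.py d wrist scene;python3 - <<'E'
from h import *
import pickle
i=pickle.load(open('pics/d_wrist.pkl','rb'))
Rt=R.from_euler('xyz',[-180,0,164.16],degrees=True).as_matrix();t=np.array([546.7,-274.1,i['xyz'][2]-180])
b=cv2.imread('pics/d_scene.png');k=5
x0,y0=100,40
z=cv2.resize(b[y0:y0+110,x0:x0+150],None,fx=k,fy=k,interpolation=cv2.INTER_CUBIC)
w=cv2.imread('pics/d_wrist.png')[200:384,150:370];w=cv2.resize(w,None,fx=3,fy=3,interpolation=cv2.INTER_CUBIC)
for zz,col in((-19,(0,0,255)),(-54-19,(0,255,0)),(0,(255,0,0))):
  for x in(-11,11):
        u=proj('scene',Rt@[x,0,zz]+t)[0];u=((u-[x0,y0])*k).astype(int);cv2.circle(z,tuple(int(v) for v in u),4,col,-1)
        u=wfish(Rt@[x,0,zz]+t,i)[0];u=((u-[150,200])*3).astype(int);cv2.circle(w,tuple(int(v) for v in u),4,col,-1)
cv2.imwrite('pics/d_s5.png',z);cv2.imwrite('pics/d_w.png',w)
E
```

```text
time_s: 4.6
ee_pos: [546.6, -274.0, 371.6]
tcp_rot: [-179.9, 0.2, 164.2]
ft_force: [-0.2, -0.1, 0.3]
grip_width: -0.1
{'time_s': 4.7, 'ee_pos': array([ 546.67530729, -274.09670077,  372.08415781]), 'tcp_rot': array([-179.92343335,    0.243958  ,  164.15697172]), 'ft_force': array([-0.4397583 , -0.37552701,  0.28038613]), 'grip_width': 0.060705467567875725, 'joint_pos': array([-3.72473874e+01,  3.80320489e+00,  8.24204759e+01,  1.77794291e-02,
        9.35212445e+01, -1.11403065e+02])}
```

View pics/d_s5.png

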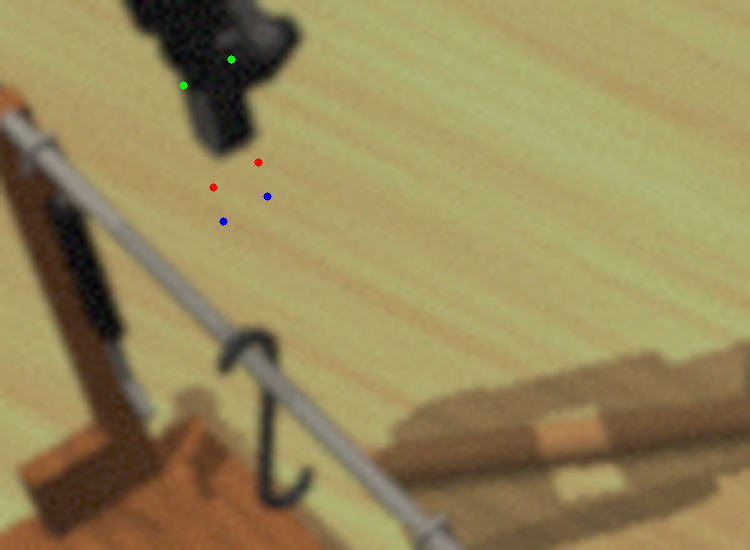

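View pics/d_w.png

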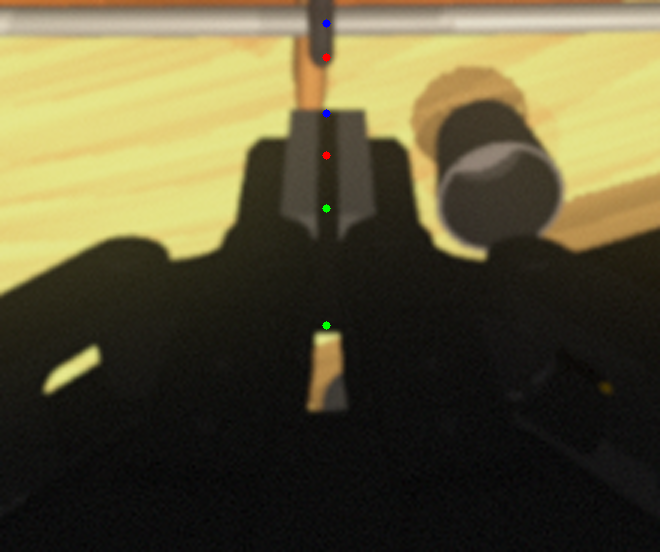

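```bash
python3 -m jog '0 0 0 0; 0 0 0 0; 0 0 0 0; 0 0 0 0; -0.001 -0.001 -0.03 0; -0.001 -0.001 -0.06 0; -0.001 -0.001 -0.08 0; -0.001 -0.001 -0.082 0' 0; python3 -m jog '0 0 0 0; 0 0 0 0; 0 0 0 0; 0 0 0 0; 0 0 0 0; 0 0 0 0' 255;  python3 w.py e wrist scene;python3 - <<'E'
from h import *
b=cv2.imread('pics/e_scene.png');k=4
x0,y0=100,40
z=cv2.resize(b[y0:y0+110,x0:x0+100],None,fx=k,fy=k,interpolation=cv2.INTER_CUBIC)
w=cv2.imread('pics/e_wrist.png')[200:346,190:320];w=cv2.resize(w,(392,440),interpolation=cv2.INTER_CUBIC)
cv2.imwrite('pics/e_z.png',np.hstack([z,w]))
E
```

```text
time_s: 5.5
ee_pos: [544.3, -274.1, 286.4]
tcp_rot: [179.9, -0.1, 164.2]
ft_force: [0.4, 0.0, 0.5]
grip_width: 85.5
time_s: 6.1
ee_pos: [544.4, -274.2, 286.8]
tcp_rot: [180.0, -0.1, 164.2]
ft_force: [0.4, 0.1, 0.3]
grip_width: 0.1
{'time_s': 6.2, 'ee_pos': array([ 544.32968185, -274.09033126,  286.49453187]), 'tcp_rot': array([ 1.79946919e+02, -8.65622840e-02,  1.64155849e+02]), 'ft_force': array([-0.38083528, -0.33127371, -0.08538725]), 'grip_width': 0.13342766887850577, 'joint_pos': array([-3.73826125e+01,  5.21237053e+00,  8.95678452e+01,  1.76538032e-02,
        8.53197895e+01, -1.11539877e+02])}
```

View pics/e_z.png

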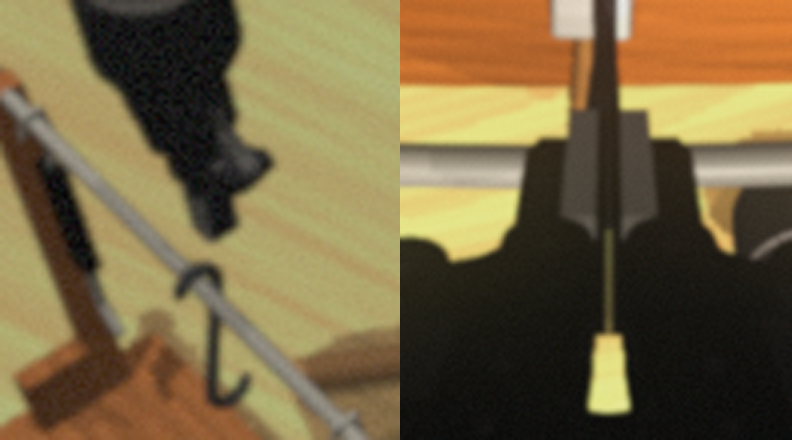

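```bash
python3 - <<'E'
from h import *
import pickle
i=pickle.load(open('pics/d_wrist.pkl','rb'))
Rt=R.from_euler('xyz',[-179.92,.24,164.16],degrees=True).as_matrix();t=np.array([546.65,-274.05,371.8])
for dy in(-7,0,7):
  f=lambda q:np.r_[wfish(Rt@[q[0]+11,q[1],q[2]]+t,i)[0]-[259.3,236.5],proj('scene',Rt@[q[0],q[1]+dy,q[2]]+t)[0]-[147,69.5]]
  s=least_squares(f,[0,0,-30]);print(dy,s.x.round(1),s.fun.round(2))
E
```

```text
-7 [ -3.4   0.6 -33.9] [ 0.81 -1.   -4.43 -0.92]
0 [ -2.2   0.4 -36.8] [ 0.42 -0.52 -2.34 -0.5 ]
7 [ -1.    0.1 -39.8] [ 0.04 -0.05 -0.22 -0.05]
```

```bash
python3 -m jog '0 0 0 0; 0 0 0 0; 0 0 0 0; 0 0 0 0; 0 0 0 0; 0 0 -0.015 0; 0 0 -0.03 0; 0 0 -0.034 0' 0; python3 -m jog '0 0 0 0; 0 0 0 0; 0 0 0 0' 100;  python3 w.py f wrist scene;python3 - <<'E'
from h import *
b=cv2.imread('pics/f_scene.png');k=4
x0,y0=100,40
z=cv2.resize(b[y0:y0+110,x0:x0+100],None,fx=k,fy=k,interpolation=cv2.INTER_CUBIC)
w=cv2.imread('pics/f_wrist.png')[200:346,190:320];w=cv2.resize(w,(392,440),interpolation=cv2.INTER_CUBIC)
cv2.imwrite('pics/f_z.png',np.hstack([z,w]))
E
```

```text
time_s: 7.0
ee_pos: [543.0, -273.1, 248.6]
tcp_rot: [179.8, -0.4, 164.2]
ft_force: [-0.0, 0.7, -0.6]
grip_width: 85.2
time_s: 7.3
ee_pos: [543.1, -273.2, 249.0]
tcp_rot: [179.8, -0.3, 164.2]
ft_force: [0.7, -0.3, 0.6]
grip_width: 51.6
{'time_s': 7.4, 'ee_pos': array([ 543.28367974, -273.3191217 ,  249.36642866]), 'tcp_rot': array([179.85632793,  -0.3159441 , 164.15309464]), 'ft_force': array([ 0.77977471,  0.40496627, -0.12937057]), 'grip_width': 51.84790785044188, 'joint_pos': array([-3.73847750e+01,  6.38043709e+00,  9.21290790e+01,  1.78335161e-02,
        8.18371116e+01, -1.11540059e+02])}
```

View pics/f_z.png

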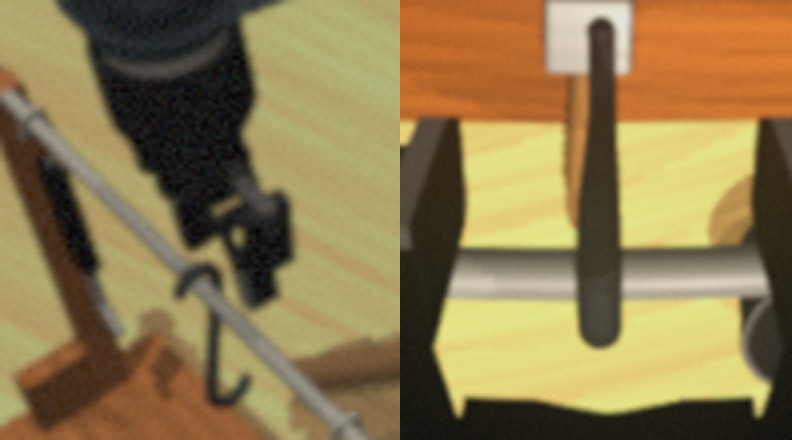

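```bash
python3 -m jog '0.002 -0.001 0.002 0; 0.002 -0.001 0.002 0; 0.002 -0.001 0.002 0; 0.002 -0.001 0.002 0; 0.002 -0.001 0.002 0; 0.002 -0.001 0.002 0; 0.002 -0.001 0.002 0; 0.002 -0.001 0.002 0' 255;  python3 w.py g wrist scene;python3 - <<'E'
from h import *
b=cv2.imread('pics/g_scene.png');k=4
x0,y0=100,40
z=cv2.resize(b[y0:y0+110,x0:x0+100],None,fx=k,fy=k,interpolation=cv2.INTER_CUBIC)
w=cv2.imread('pics/g_wrist.png')[200:346,190:320];w=cv2.resize(w,(392,440),interpolation=cv2.INTER_CUBIC)
cv2.imwrite('pics/g_z.png',np.hstack([z,w]))
E
```

```text
time_s: 8.2
ee_pos: [545.4, -274.4, 251.7]
tcp_rot: [179.9, -0.3, 164.2]
ft_force: [0.7, 0.1, 3.2]
grip_width: 5.1
{'time_s': 8.3, 'ee_pos': array([ 545.43743288, -274.38174788,  251.65775834]), 'tcp_rot': array([179.86208301,  -0.28390326, 164.15512147]), 'ft_force': array([0.30121405, 0.72463863, 2.33939836]), 'grip_width': 5.003024509573718, 'joint_pos': array([-3.73437507e+01,  6.60167263e+00,  9.16513941e+01,  2.45111788e-02,
        8.20616286e+01, -1.11501982e+02])}
```

View pics/g_z.png

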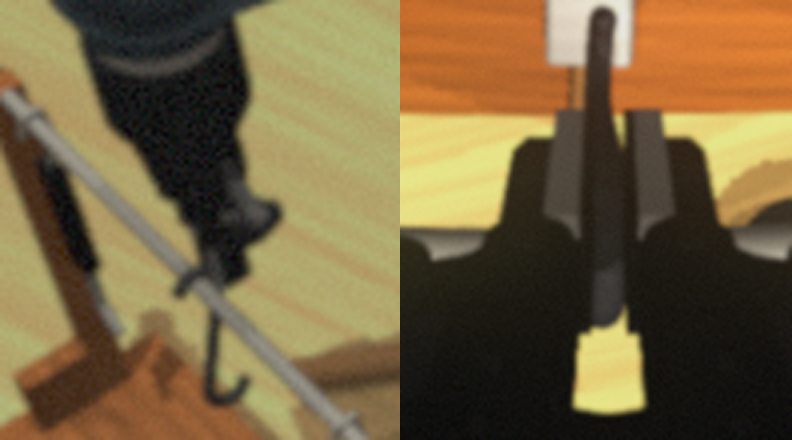

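```bash
python3 -m jog '0 0 0.003 0; 0 0 0.006 0; 0 0 0.010 0; 0 0 0.014 0; 0 0 0.018 0; 0 0 0.024 0; 0 0 0.03 0; 0 0 0.03 0';  python3 w.py h wrist scene;python3 - <<'E'
from h import *
b=cv2.imread('pics/h_scene.png');k=4
x0,y0=100,40
z=cv2.resize(b[y0:y0+110,x0:x0+100],None,fx=k,fy=k,interpolation=cv2.INTER_CUBIC)
w=cv2.imread('pics/h_wrist.png')[180:326,190:320];w=cv2.resize(w,(392,440),interpolation=cv2.INTER_CUBIC)
cv2.imwrite('pics/h_z.png',np.hstack([z,w]))
E
```

```text
time_s: 9.1
ee_pos: [544.2, -273.8, 282.3]
tcp_rot: [179.8, -0.5, 164.2]
ft_force: [-7.8, 3.2, 1.2]
grip_width: 5.2
{'time_s': 9.2, 'ee_pos': array([ 544.15448418, -273.7892309 ,  282.66857745]), 'tcp_rot': array([179.83685036,  -0.49695548, 164.16029683]), 'ft_force': array([-7.71215497,  2.69879006,  1.94463417]), 'grip_width': 5.133725712275216, 'joint_pos': array([-3.73465095e+01,  5.57360682e+00,  8.95731883e+01, -3.04960032e-02,
        8.53753721e+01, -1.11503501e+02])}
```

View pics/h_z.png

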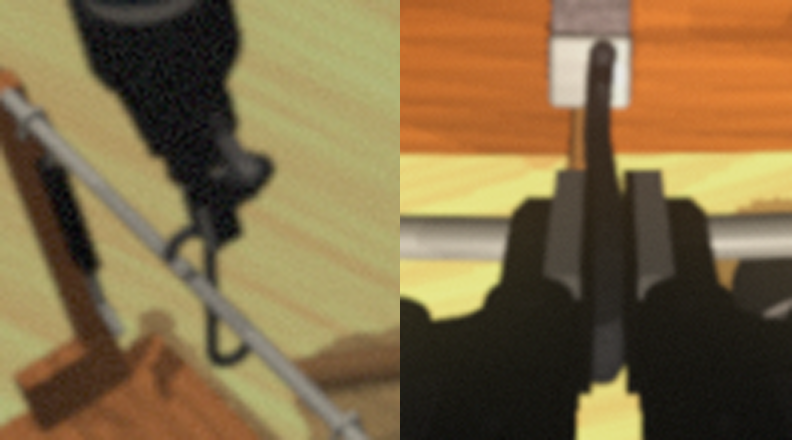

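```bash
python3 -m jog '-0.01 0.003 0 0; -0.025 0.007 0.002 0; -0.05 0.014 0.005 0; -0.07 0.02 0.03 0; -0.08 0.022 0.06 0; -0.08 0.022 0.09 0; -0.08 0.022 0.1 0; -0.08 0.022 0.1 0';  python3 w.py i wrist scene top;python3 - <<'E'
from h import *
b=cv2.imread('pics/i_scene.png');k=4
x0,y0=100,10
z=cv2.resize(b[y0:y0+110,x0:x0+100],None,fx=k,fy=k,interpolation=cv2.INTER_CUBIC)
w=cv2.imread('pics/i_wrist.png')[180:326,190:320];w=cv2.resize(w,(392,440),interpolation=cv2.INTER_CUBIC)
cv2.imwrite('pics/i_z.png',np.hstack([z,w]))
E
```

```text
time_s: 10.0
ee_pos: [464.8, -252.3, 385.0]
tcp_rot: [180.0, -0.2, 164.2]
ft_force: [-0.8, 0.0, -1.0]
grip_width: 5.2
{'time_s': 10.15, 'ee_pos': array([ 463.87220843, -251.43059482,  380.56517127]), 'tcp_rot': array([179.76014138,  -0.64437843, 164.17047407]), 'ft_force': array([-0.52702354,  0.62192372, -0.3497386 ]), 'grip_width': 4.743503396102808, 'joint_pos': array([-4.07503400e+01, -7.29992303e+00,  9.24279796e+01, -5.42405697e-02,
        9.55573890e+01, -1.14924395e+02])}
```

View pics/i_z.png

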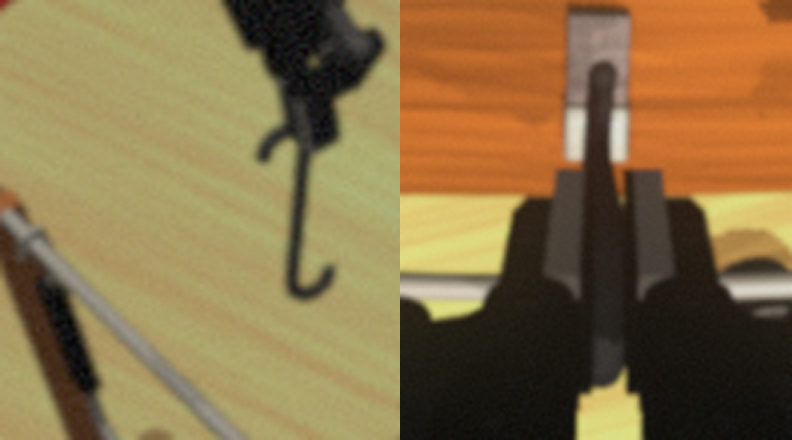

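View pics/i_top.png

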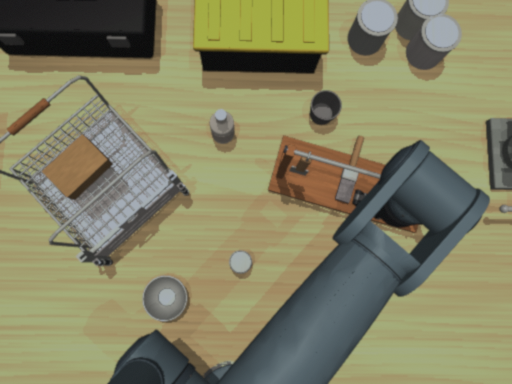

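```bash
python3 -m jog '-0.006 0.03 0 4; -0.012 0.075 0 12; -0.018 0.12 0 20; -0.024 0.165 0 28; -0.03 0.21 0 36; -0.036 0.255 0 44; -0.042 0.3 0 52; -0.046 0.345 0 60'; python3 -m jog '-0.003 0.04 0 0; -0.006 0.075 0 0; -0.006 0.1 0 0; -0.006 0.104 0 0; -0.006 0.104 0 0; -0.006 0.104 0 0';  python3 w.py j wrist scene
```

```text
time_s: 10.95
ee_pos: [416.8, 95.4, 378.7]
tcp_rot: [179.7, -0.7, -135.5]
ft_force: [0.7, -0.2, -1.4]
grip_width: 4.9
time_s: 11.55
ee_pos: [410.8, 198.6, 377.8]
tcp_rot: [179.6, -0.8, -135.6]
ft_force: [-0.9, -0.3, 0.1]
grip_width: 5.2
{'time_s': 11.65, 'ee_pos': array([410.99985353, 198.41027823, 378.36751577]), 'tcp_rot': array([ 179.65243677,   -0.76369523, -135.60698337]), 'ft_force': array([-1.28088578, -0.49344071, -0.46010516]), 'grip_width': 5.398107846778955, 'joint_pos': array([  11.56575555,  -17.46123058,  101.21487406,   -0.12286284,
         97.07649601, -122.83919742])}
```

```bash
python3 - <<'E'
from h import *
b=cv2.imread('pics/j_scene.png')
cv2.imwrite('pics/j_s.png',cv2.resize(b[90:290,270:500],None,fx=3,fy=3,interpolation=cv2.INTER_CUBIC))
w=cv2.imread('pics/j_wrist.png');cv2.imwrite('pics/j_w.png',cv2.resize(w[130:350,140:380],None,fx=2.7,fy=2.7,interpolation=cv2.INTER_CUBIC))
E
```

```text
(no output)
```

View pics/j_s.png

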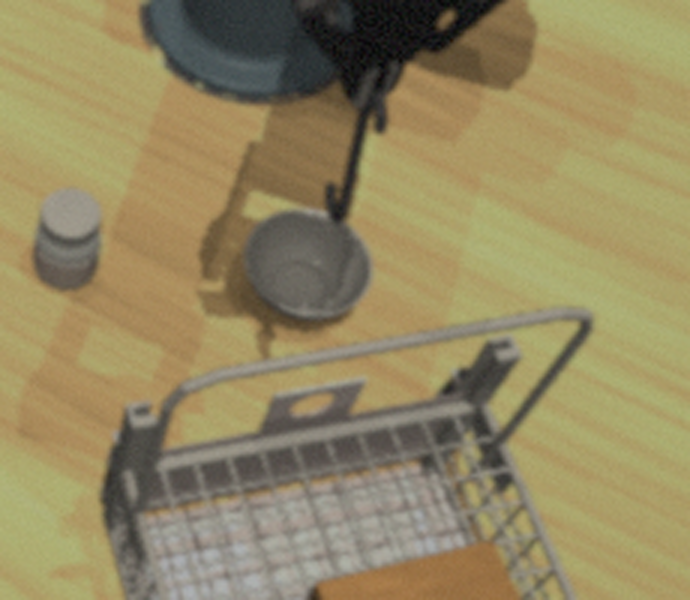

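View pics/j_w.png

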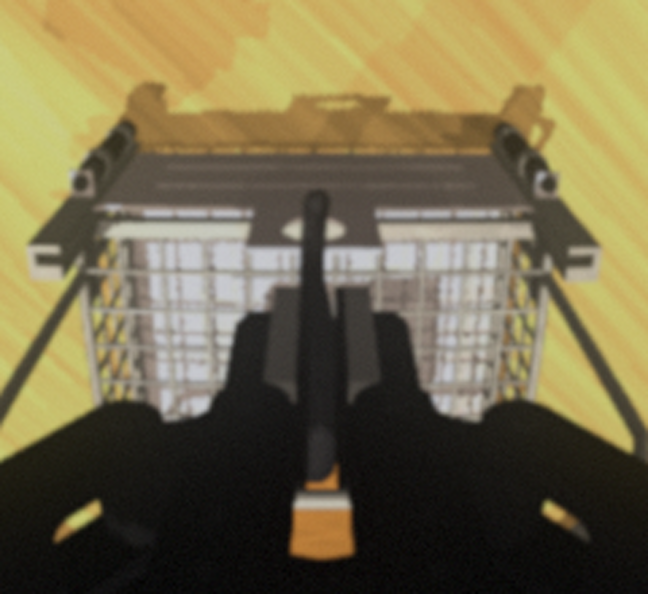

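```bash
cat > hk.py <<'E'
from h import *
import pickle
def hookpts():
    a=np.radians(np.arange(0,181,10))
    up=[(12*np.cos(t),0,44+12*np.sin(t)) for t in a]           # +x tip -> -x
    up=[(12,0,43)]+up
    lo=[(12*np.cos(t),0,-44-12*np.sin(t)) for t in a]+[(-12,0,-43)]
    return np.array(up+[(-12,0,41),(12,0,-41)]+lo)
def T(q,t,rot):   # q: x,y,z of hook origin in tool frame, tilt deg (top leaning hook +x), yaw deg
    Rt=R.from_euler('xyz',rot,degrees=True).as_matrix()
    # hook axes in tool: x_h=-x_t, z_h=-z_t, y_h = y_t
    B=np.diag([-1,1,-1.])
    Rh=Rt@B@R.from_euler('zy',[q[4],q[3]],degrees=True).as_matrix()
    o=Rt@q[:3]+t
    return lambda P:np.atleast_2d(P)@Rh.T+o
E
cat > fh.py <<'E'
from hk import *
i=pickle.load(open('pics/j_wrist.pkl','rb'));t=np.array([410.9,198.5,378.1]);rot=[179.65,-.76,-135.6]
OW=[((-16,0,-43),(256.8,201.0)),((16,0,44),(258.6,307))]
OS=[((-12,0,-41),(381,152.3)),((0,0,-60),(385,164)),((12,0,41),(396.7,133.3))]
def f(q):
    H=T(q,t,rot);o=[]
    for L,u in OW:o+=list(wfish(H(L),i)[0]-u)
    for L,u in OS:o+=list(proj('scene',H(L))[0]-u)
    return np.r_[o,q[4]*.3]
s=least_squares(f,[20,0,4,0,0],loss='soft_l1');print(s.x.round(1),s.fun.round(1))
H=T(s.x,t,rot);pickle.dump(s.x,open('pics/q.pkl','wb'))
print('origin',H((0,0,0)).round(1),'low',H((0,0,-52)).round(1),'top',H((0,0,52)).round(1))
for n,c,x0,y0,w,h,k,pf in(('j_scene','scene',340,90,100,90,6,lambda P:proj('scene',P)),('j_wrist','wrist',190,180,130,140,4,lambda P:wfish(P,i))):
    im=cv2.imread(f'pics/{n}.png')[y0:y0+h,x0:x0+w];im=cv2.resize(im,None,fx=k,fy=k,interpolation=cv2.INTER_CUBIC)
    u=((pf(H(hookpts()))-[x0,y0]+.5)*k).astype(np.int32);cv2.polylines(im,[u],False,(0,0,255),1);cv2.imwrite(f'pics/ov_{n}.png',im)
E
python3 fh.py
```

```text
[-20.9  -0.7   3.6  -0.1   2.2] [ 0.1  4.6 -0.2 -0.9  0.8 -1.4 -3.1 -2.9  0.6  1.5  0.7]
origin [[426.3 212.6 374.3]] low [[425.6 212.4 322.3]] top [[427.  212.8 426.2]]
```

View pics/ov_j_scene.png

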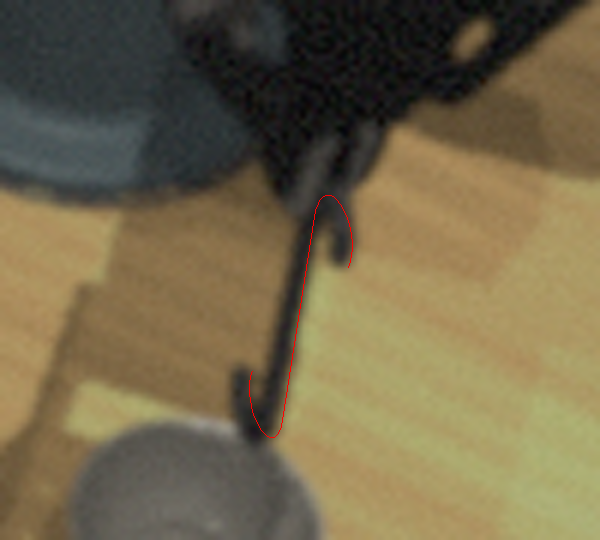

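View pics/ov_j_wrist.png

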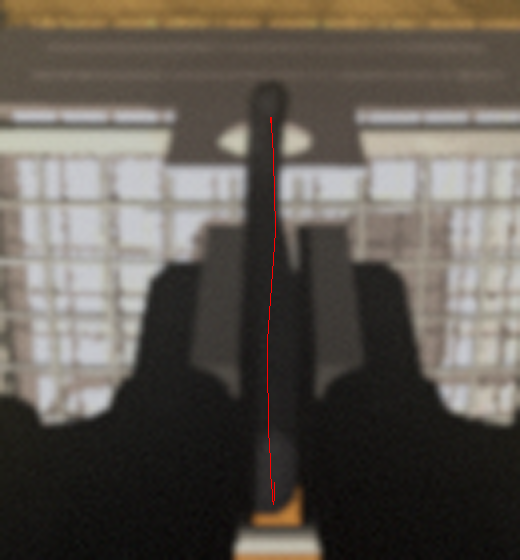

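```bash
cat > fh2.py <<'E'
import sys
exec(open('fh.py').read().split("s=least_squares")[0])
cp=[469.6,253.7,44.19]
S=lambda x,y:((x+.5)/3-.5+300,(y+.5)/3-.5+185)
B=[(S(50,128),(2.5,-137,200)),(S(412,66),(2.5,137,200)),(S(222,121),(0,0,158)),(S(190,104),(0,-35,185)),(S(276,95),(0,35,185))]
d=np.array([np.array(u)-proj('scene',wp(cp,[L]))[0] for u,L in B]);print(d.round(1))
off=d.mean(0)
# better picks from 6x scene / 4x wrist overlays
OS=[((-12,0,-43),(240/6-.5+340,375/6-.5+90)),((0,0,-56),(260/6-.5+340,432/6-.5+90)),((12,0,43),(340/6-.5+340,258/6-.5+90))]
OW=[((-16,0,-44),(268/4-.5+190,84/4-.5+180)),((16,0,44),(272/4-.5+190,510/4-.5+180))]
def f(q):
    H=T(q,t,rot);o=[]
    for L,u in OW:o+=list(wfish(H(L),i)[0]-u)
    for L,u in OS:o+=list((proj('scene',H(L))[0]+off-u)*.7)
    return np.r_[o,q[4]*.2]
s=least_squares(f,[-20,0,4,0,0]);print(s.x.round(1),s.fun.round(1))
H=T(s.x,t,rot);pickle.dump(s.x,open('pics/q.pkl','wb'))
print('origin',H((0,0,0)).round(1),'low',H((0,0,-52)).round(1),'top',H((0,0,52)).round(1))
E
python3 fh2.py
```

```text
[[-1.2  0.5]
 [-1.7  2.3]
 [-0.8  1.6]
 [ 1.2 -1.2]
 [-0.7  1.5]]
[-18.8  -1.2   2.1   2.    1.8] [ 0.1  1.2 -0.  -0.7  0.6 -1.2 -1.3 -1.9  0.3  1.4  0.4]
origin [[425.1 210.8 375.7]] low [[423.  209.2 323.8]] top [[427.1 212.3 427.7]]
```

```bash
python3 -m jog '0 0 -0.03 0; 0 0 -0.07 0; 0 0 -0.105 0; 0 0 -0.122 0; 0 0 -0.123 0; 0 0 -0.123 0;0 0 -0.123 0';  python3 w.py k wrist scene
```

```text
time_s: 12.35
ee_pos: [412.1, 198.3, 257.2]
tcp_rot: [179.8, -0.6, -135.6]
ft_force: [-0.0, -0.0, -1.2]
grip_width: 5.5
{'time_s': 12.45, 'ee_pos': array([411.95287962, 198.42982767, 257.10588999]), 'tcp_rot': array([ 179.74634065,   -0.61771226, -135.62591935]), 'ft_force': array([ 0.32421121, -0.14893005, -0.48854763]), 'grip_width': 5.216894132253102, 'joint_pos': array([ 1.15434175e+01, -1.53495811e+01,  1.11785340e+02, -1.22366582e-01,
        8.42208272e+01, -1.22816277e+02])}
```

```bash
python3 - <<'E'
from h import *
b=cv2.imread('pics/k_scene.png')
z=cv2.resize(b[90:290,290:440],(450,600),interpolation=cv2.INTER_CUBIC)
w=cv2.imread('pics/k_wrist.png');w=cv2.resize(w[130:330,200:316],(348,600),interpolation=cv2.INTER_CUBIC)
cv2.imwrite('pics/k_z.png',np.hstack([z,w]))
E
```

```text
(no output)
```

View pics/k_z.png

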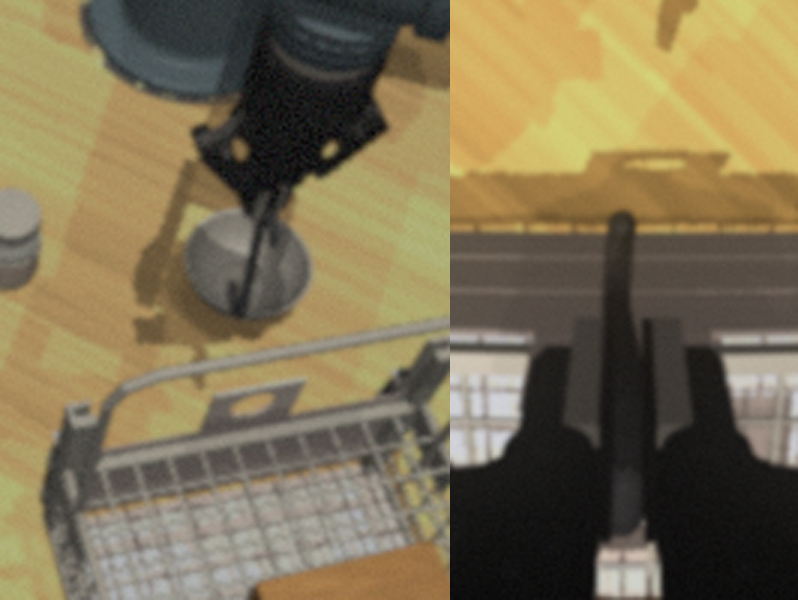

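```bash
python3 -m jog '0.015 0.0145 -0.003 0; 0.036 0.035 -0.003 0; 0.056 0.0545 -0.003 0; 0.062 0.06 -0.003 0; 0.064 0.062 -0.003 0; 0.064 0.062 -0.003 0';  python3 w.py l wrist scene; python3 - <<'E'
from h import *
b=cv2.imread('pics/l_scene.png')
z=cv2.resize(b[150:300,310:430],(480,600),interpolation=cv2.INTER_CUBIC)
w=cv2.imread('pics/l_wrist.png');w=cv2.resize(w[110:310,200:306],(318,600),interpolation=cv2.INTER_CUBIC)
cv2.imwrite('pics/l_z.png',np.hstack([z,w]))
E
```

```text
time_s: 13.05
ee_pos: [475.8, 260.2, 254.4]
tcp_rot: [179.8, -0.6, -135.6]
ft_force: [-0.6, -0.5, -1.4]
grip_width: 5.3
{'time_s': 13.15, 'ee_pos': array([475.52788046, 259.96727217, 254.33232488]), 'tcp_rot': array([ 179.75639737,   -0.61779334, -135.64570321]), 'ft_force': array([-0.15629629, -0.56997609, -0.87631806]), 'grip_width': 4.889990161860657, 'joint_pos': array([ 1.67124372e+01, -2.72221577e+00,  1.00939090e+02, -7.14350070e-02,
        8.24434304e+01, -1.17630744e+02])}
```

View pics/l_z.png

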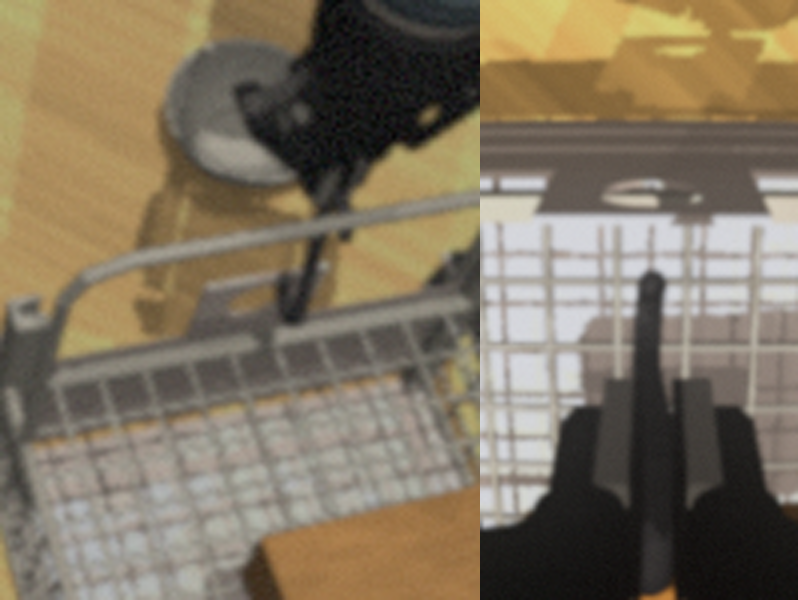

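```bash
cat > rel.py <<'E'
import sys
from hk import *
n=sys.argv[1];t=np.array(eval(sys.argv[2]));rot=eval(sys.argv[3])
i=pickle.load(open(f'pics/{n}_wrist.pkl','rb'));q=pickle.load(open('pics/q.pkl','rb'))
cp=[469.6,253.7,44.19];H=T(q,t,rot)
print('tab corners/hole',wfish(wp(cp,[(0,35,185),(0,-35,185),(0,0,158),(0,0,175)]),i).round(1).tolist())
print('hook tip outer',wfish(H((-16,0,-44)),i).round(1),'top end',wfish(H((16,0,44)),i).round(1))
a=np.radians(cp[2]);Rc=np.array([[np.cos(a),np.sin(a)],[-np.sin(a),np.cos(a)]])
for nm,L in(('low',(0,0,-52)),('tip',(-12,0,-43)),('top',(0,0,52)),):
    p=H(L)[0];print(nm,(Rc@(p[:2]-cp[:2])).round(1),p[2].round(1))
print('tcp local',(Rc@(t[:2]-cp[:2])).round(1))
E
python3 rel.py l '[475.65,260.1,254.35]' '[179.76,-.62,-135.64]'
python3 - <<'E'
f=lambda x,y:((x+.5)/3-.5+200,(y+.5)/3-.5+110)
print([tuple(round(v,1) for v in f(*p)) for p in((57,214),(288,214),(172,194),(172,271),(178,592))])
E
```

```text
tab corners/hole [[297.9, 182.2], [218.3, 182.0], [258.0, 174.6], [258.1, 179.1]]
hook tip outer [[256.8 201.3]] top end [[257.7 305.7]]
low [25.1 -0.5] 200.1
tip [13.6 -1. ] 209.6
top [29.9 -0.9] 304.0
tcp local [8.8 0.4]
[(218.7, 181.0), (295.7, 181.0), (257.0, 174.3), (257.0, 200.0), (259.0, 307.0)]
```

```bash
python3 -m jog '-0.001 -0.001 -0.012 0; -0.002 -0.002 -0.022 0; -0.002 -0.002 -0.029 0; -0.002 -0.002 -0.032 0; -0.002 -0.002 -0.032 0'; python3 -m jog '0 0 -0.002 0; 0 0 -0.004 0; 0 0 -0.004 0'; python3 w.py m wrist scene; python3 - <<'E'
from h import *
b=cv2.imread('pics/m_scene.png')
z=cv2.resize(b[150:300,310:430],(480,600),interpolation=cv2.INTER_CUBIC)
w=cv2.imread('pics/m_wrist.png');w=cv2.resize(w[110:310,200:306],(318,600),interpolation=cv2.INTER_CUBIC)
cv2.imwrite('pics/m_z.png',np.hstack([z,w]))
E
```

```text
time_s: 13.65
ee_pos: [473.1, 257.8, 221.5]
tcp_rot: [179.7, -0.7, -135.6]
ft_force: [0.9, -0.1, -0.7]
grip_width: 5.5
time_s: 13.95
ee_pos: [473.0, 257.8, 217.3]
tcp_rot: [179.7, -0.7, -135.6]
ft_force: [-0.5, 0.4, -1.5]
grip_width: 5.3
{'time_s': 14.05, 'ee_pos': array([473.17532443, 257.84050285, 217.56627343]), 'tcp_rot': array([ 179.72405496,   -0.68157877, -135.64645171]), 'ft_force': array([-0.07809067, -0.60674888, -0.11752413]), 'grip_width': 5.444299580888728, 'joint_pos': array([ 1.65661345e+01, -1.57412076e+00,  1.03667680e+02, -7.50840492e-02,
        7.86380741e+01, -1.17770511e+02])}
```

View pics/m_z.png

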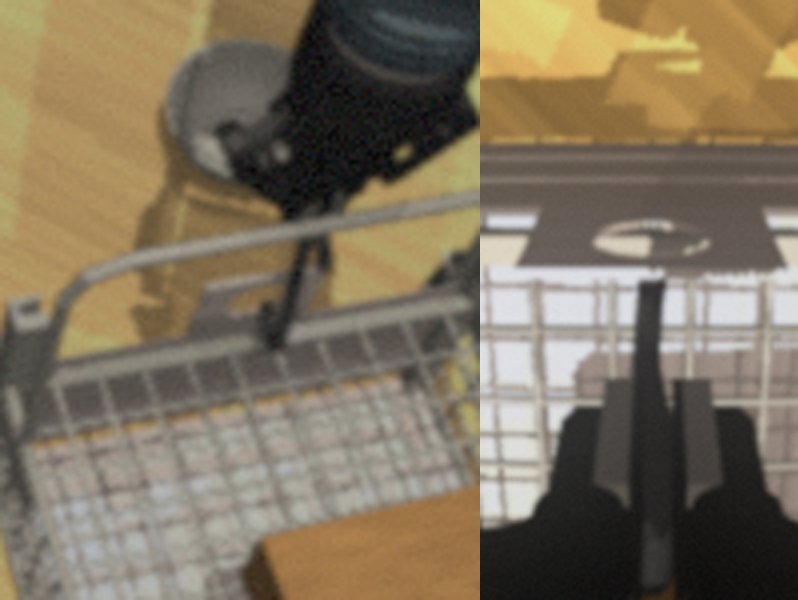

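```bash
python3 -m jog '0 0 -0.002 0; 0 0 -0.003 0; 0 0 -0.003 0'; python3 -m jog '-0.002 -0.002 0 0; -0.005 -0.005 0 0; -0.005 -0.005 0 0'; python3 w.py n wrist scene; python3 - <<'E'
from h import *
b=cv2.imread('pics/n_scene.png')
z=cv2.resize(b[150:300,310:430],(480,600),interpolation=cv2.INTER_CUBIC)
w=cv2.imread('pics/n_wrist.png');w=cv2.resize(w[110:310,200:306],(318,600),interpolation=cv2.INTER_CUBIC)
cv2.imwrite('pics/n_z.png',np.hstack([z,w]))
E
```

```text
time_s: 14.35
ee_pos: [473.0, 257.8, 214.3]
tcp_rot: [179.7, -0.7, -135.6]
ft_force: [-0.7, -0.2, -1.2]
grip_width: 4.8
time_s: 14.65
ee_pos: [467.7, 252.5, 214.4]
tcp_rot: [179.7, -0.7, -135.7]
ft_force: [0.1, 1.0, -0.4]
grip_width: 5.3
{'time_s': 14.75, 'ee_pos': array([468.00132676, 252.70967013, 214.4341949 ]), 'tcp_rot': array([ 179.7214499 ,   -0.68629353, -135.65503756]), 'ft_force': array([ 0.60304467, -0.33407767, -0.53178408]), 'grip_width': 5.367649908755416, 'joint_pos': array([ 1.61895977e+01, -2.41053950e+00,  1.04812820e+02, -7.98871977e-02,
        7.83342528e+01, -1.18137040e+02])}
```

View pics/n_z.png

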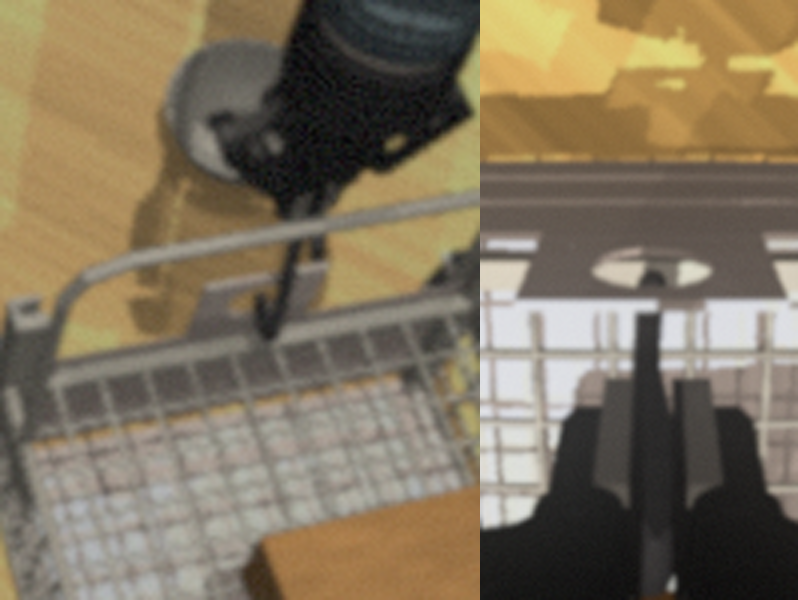

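```bash
python3 -m jog '-0.004 -0.004 0 0; -0.008 -0.008 0 0; -0.01 -0.01 0 0; -0.01 -0.01 0 0'; python3 w.py o wrist scene; python3 - <<'E'
from h import *
b=cv2.imread('pics/o_scene.png')
z=cv2.resize(b[150:300,310:430],(480,600),interpolation=cv2.INTER_CUBIC)
w=cv2.imread('pics/o_wrist.png');w=cv2.resize(w[110:310,200:306],(318,600),interpolation=cv2.INTER_CUBIC)
cv2.imwrite('pics/o_z.png',np.hstack([z,w]))
E
```

```text
time_s: 15.15
ee_pos: [457.7, 242.4, 214.5]
tcp_rot: [179.7, -0.7, -135.7]
ft_force: [-0.0, 0.4, -1.1]
grip_width: 4.9
{'time_s': 15.25, 'ee_pos': array([458.01953903, 242.64037999, 214.51330555]), 'tcp_rot': array([ 179.72442453,   -0.67194965, -135.66407726]), 'ft_force': array([ 0.37626345,  0.04901677, -0.51064181]), 'grip_width': 4.9930691739276645, 'joint_pos': array([ 1.54141489e+01, -4.36029070e+00,  1.06664839e+02, -8.54898387e-02,
        7.84168807e+01, -1.18902465e+02])}
```

View pics/o_z.png

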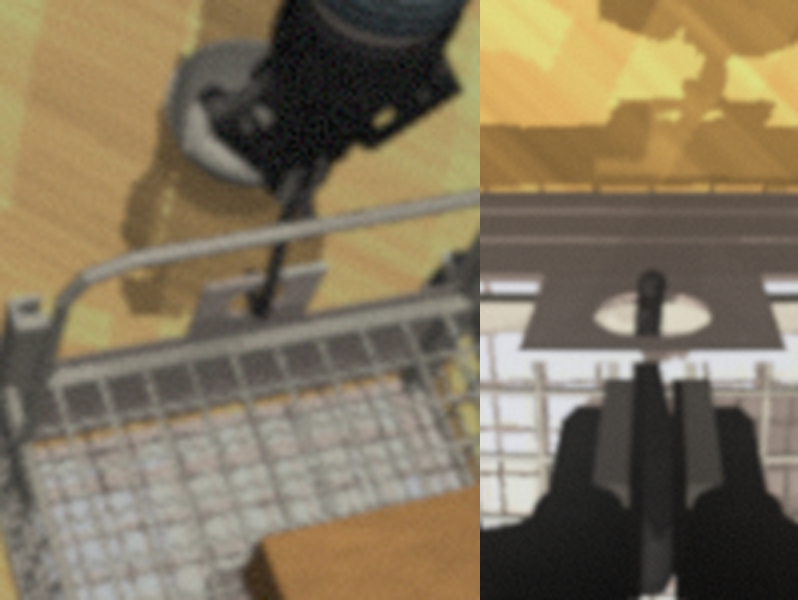

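```bash
python3 -m jog '0 0 0.008 0; 0 0 0.016 0; 0 0 0.025 0; 0 0 0.035 0; 0 0 0.045 0; 0 0 0.055 0; 0 0 0.065 0; 0 0 0.068 0'; python3 w.py p wrist scene; python3 - <<'E'
from h import *
b=cv2.imread('pics/p_scene.png')
z=cv2.resize(b[120:270,310:430],(480,600),interpolation=cv2.INTER_CUBIC)
w=cv2.imread('pics/p_wrist.png');w=cv2.resize(w[110:310,200:306],(318,600),interpolation=cv2.INTER_CUBIC)
cv2.imwrite('pics/p_z.png',np.hstack([z,w]))
E
```

```text
time_s: 16.05
ee_pos: [458.2, 242.9, 283.8]
tcp_rot: [179.7, -0.6, -135.7]
ft_force: [0.3, -0.3, -10.3]
grip_width: 5.0
{'time_s': 16.15, 'ee_pos': array([458.12049756, 242.76344387, 283.06299375]), 'tcp_rot': array([ 179.7379186 ,   -0.63792712, -135.66016557]), 'ft_force': array([ 0.18755439,  0.42677485, -8.41703442]), 'grip_width': 4.939350112945873, 'joint_pos': array([ 1.54218398e+01, -7.00767050e+00,  1.01997443e+02, -7.92860297e-02,
        8.56953476e+01, -1.18910112e+02])}
```

View pics/p_z.png

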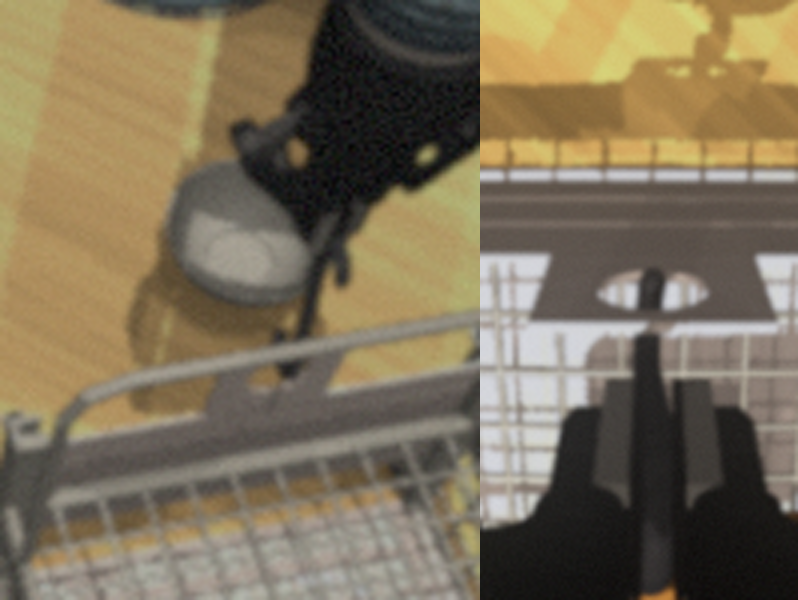

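```bash
python3 -m jog '0 0 0.006 0; 0 0 0.012 0; 0 0 0.018 0; 0 0 0.018 0'; python3 -m jog '0 0 0.002 0; 0 0 0.003 0; 0 0 0.003 0'; python3 -m jog '0 0 0.002 0; 0 0 0.003 0; 0 0 0.003 0'
```

```text
time_s: 16.55
ee_pos: [458.4, 242.9, 302.3]
tcp_rot: [179.8, -0.6, -135.7]
ft_force: [0.2, 0.0, -9.4]
grip_width: 4.8
time_s: 16.85
ee_pos: [458.4, 243.0, 305.3]
tcp_rot: [179.8, -0.6, -135.7]
ft_force: [-0.4, 0.4, -9.9]
grip_width: 4.8
time_s: 17.15
ee_pos: [458.1, 242.8, 307.4]
tcp_rot: [179.7, -0.6, -135.7]
ft_force: [1.7, 0.8, -12.8]
grip_width: 5.1
```

```bash
python3 -m jog '0 0 0.002 0; 0 0 0.002 0'; python3 w.py q wrist scene; python3 - <<'E'
from h import *
b=cv2.imread('pics/q_scene.png')
z=cv2.resize(b[120:270,310:430],(480,600),interpolation=cv2.INTER_CUBIC)
w=cv2.imread('pics/q_wrist.png');w=cv2.resize(w[110:310,200:306],(318,600),interpolation=cv2.INTER_CUBIC)
cv2.imwrite('pics/q_z.png',np.hstack([z,w]))
E
```

```text
time_s: 17.35
ee_pos: [457.5, 242.6, 307.7]
tcp_rot: [179.7, -0.8, -135.7]
ft_force: [1.4, 0.6, -20.7]
grip_width: 5.1
{'time_s': 17.45, 'ee_pos': array([457.46948427, 242.58847904, 307.72500297]), 'tcp_rot': array([ 179.65329256,   -0.78444591, -135.65799702]), 'ft_force': array([  2.78112281,   0.42385796, -21.77115936]), 'grip_width': 4.880501652760778, 'joint_pos': array([ 1.54205097e+01, -7.61575895e+00,  1.00040467e+02, -7.59108867e-02,
        8.84295743e+01, -1.18916474e+02])}
```

View pics/q_z.png

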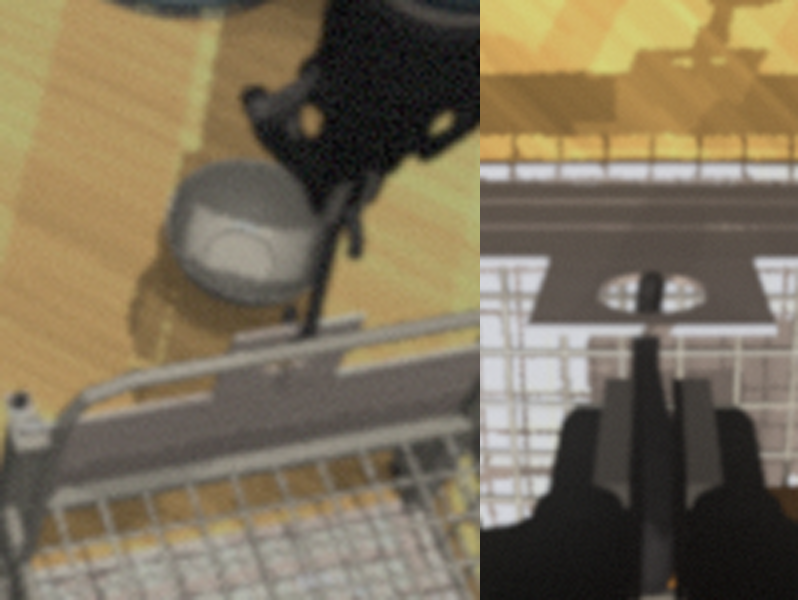

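```bash
python3 -m jog '0.003 0.003 0 0; 0.006 0.006 0 0; 0.009 0.009 0 0; 0.012 0.012 0 0; 0.014 0.014 0 0; 0.014 0.014 0 0'; python3 w.py r wrist scene; python3 - <<'E'
from h import *
b=cv2.imread('pics/r_scene.png')
z=cv2.resize(b[120:270,310:430],(480,600),interpolation=cv2.INTER_CUBIC)
w=cv2.imread('pics/r_wrist.png');w=cv2.resize(w[110:310,200:306],(318,600),interpolation=cv2.INTER_CUBIC)
cv2.imwrite('pics/r_z.png',np.hstack([z,w]))
E
```

```text
time_s: 18.05
ee_pos: [471.7, 256.6, 307.9]
tcp_rot: [179.7, -0.8, -135.6]
ft_force: [-1.9, -3.4, -15.2]
grip_width: 5.3
{'time_s': 18.15, 'ee_pos': array([471.5364037 , 256.44731717, 307.85822353]), 'tcp_rot': array([ 179.6750325 ,   -0.79974487, -135.65930854]), 'ft_force': array([ -1.02692068,  -2.85205881, -13.81269383]), 'grip_width': 4.843800749386358, 'joint_pos': array([ 1.64785282e+01, -4.90270750e+00,  9.75335888e+01, -8.64869627e-02,
        8.82280250e+01, -1.17856573e+02])}
```

View pics/r_z.png

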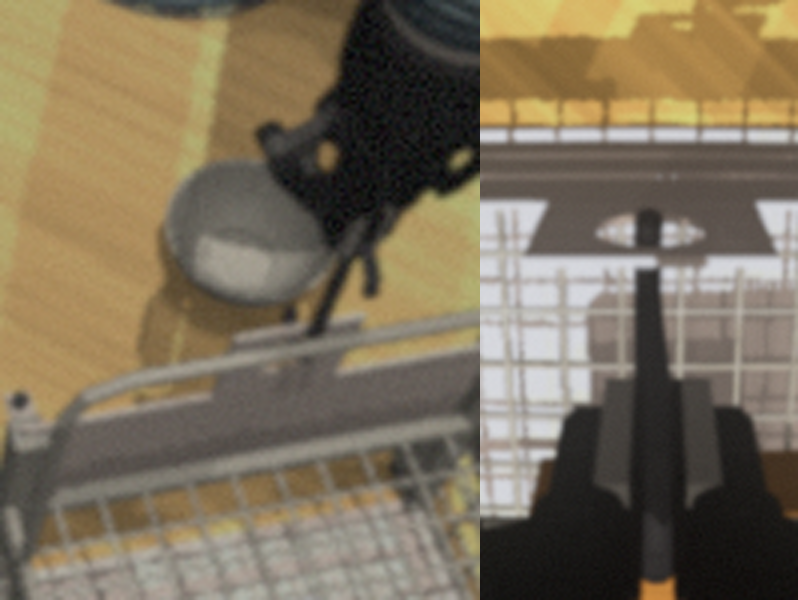

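```bash
python3 -m jog '0.003 0.003 0 0; 0.006 0.006 0 0; 0.006 0.006 0 0';  python3 -m jog '0.003 0.003 -0.001 0; 0.005 0.005 -0.002 0; 0.005 0.005 -0.002 0'; python3 w.py s wrist scene; python3 - <<'E'
from h import *
b=cv2.imread('pics/s_scene.png')
z=cv2.resize(b[120:270,310:430],(480,600),interpolation=cv2.INTER_CUBIC)
w=cv2.imread('pics/s_wrist.png');w=cv2.resize(w[110:310,200:306],(318,600),interpolation=cv2.INTER_CUBIC)
cv2.imwrite('pics/s_z.png',np.hstack([z,w]))
E
```

```text
time_s: 18.45
ee_pos: [477.5, 262.7, 307.5]
tcp_rot: [179.6, -0.8, -135.6]
ft_force: [-2.7, -3.2, -15.7]
grip_width: 4.9
time_s: 18.75
ee_pos: [483.0, 268.3, 306.6]
tcp_rot: [179.6, -0.7, -135.6]
ft_force: [-2.9, -2.6, -10.6]
grip_width: 5.3
{'time_s': 18.85, 'ee_pos': array([482.8733425 , 268.11821299, 306.57414011]), 'tcp_rot': array([ 179.65345855,   -0.72806426, -135.6355086 ]), 'ft_force': array([-2.71254653, -1.69913291, -9.84794448]), 'grip_width': 4.989902430891686, 'joint_pos': array([ 1.72905056e+01, -2.72109046e+00,  9.55895304e+01, -2.28060526e-02,
        8.79375644e+01, -1.17070803e+02])}
```

View pics/s_z.png

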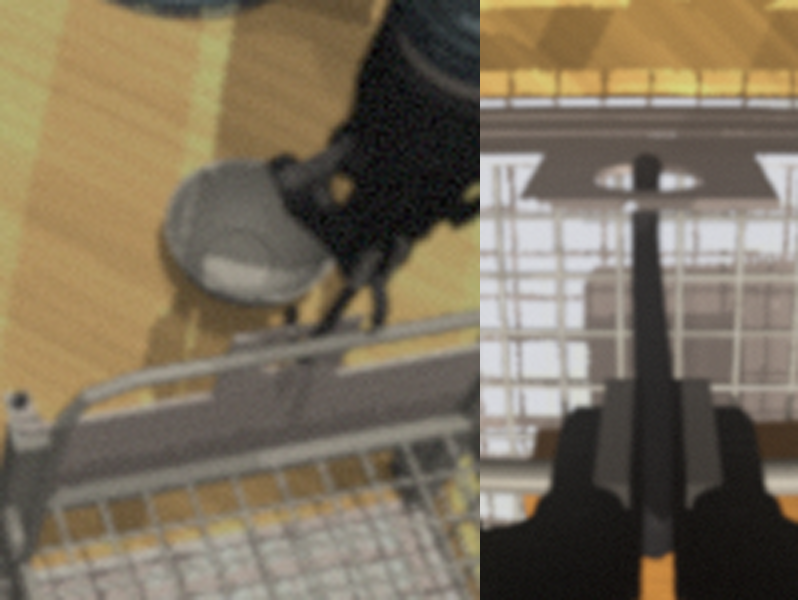

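```bash
cat > tilt.py <<'E'
import sys
from hk import *
n=sys.argv[1];t=np.array(eval(sys.argv[2]));rot=eval(sys.argv[3]);lo=eval(sys.argv[4]);up=eval(sys.argv[5])
i=pickle.load(open(f'pics/{n}_wrist.pkl','rb'));cp=[469.6,253.7,44.19]
a=np.radians(cp[2]);Rc=np.array([[np.cos(a),np.sin(a)],[-np.sin(a),np.cos(a)]])
loc=lambda P:np.c_[(np.atleast_2d(P)[:,:2]-cp[:2])@Rc.T,np.atleast_2d(P)[:,2]]
# wire extremes along image rows: evaluate outline points
A=np.radians(np.arange(0,360,15))
def rows(H):
    P=hookpts();O=np.concatenate([P+np.array([4*np.cos(b),0,4*np.sin(b)]) for b in A])
    return wfish(H(O),i)[:,1]
for zl in(246,249,252):
    def f(v):
        H=T([v[0],-1,v[1],v[2],1.8],t,rot);r=rows(H)
        return [r.min()-lo,r.max()-up,H((0,0,-52))[0,2]-zl]
    s=least_squares(f,[-10,2,20],diff_step=1e-3);H=T([s.x[0],-1,s.x[1],s.x[2],1.8],t,rot)
    print(zl,'x,z,tilt',s.x.round(1),'res',s.fun.round(1),'low',loc(H((0,0,-52))).round(1)[0],'tip',loc(H((12,0,43))).round(1)[0],'innertop',loc(H((0,0,52))).round(1)[0],'arc c',loc(H((0,0,44))).round(1)[0])
E
python3 tilt.py s '[482.9,268.2,306.6]' '[179.65,-.73,-135.64]' 161.3 295.3
```

```text
246 x,z,tilt [-1.9 12.2 20.8] res [ 0. -0.  0.] low [  2.3   0.4 246. ] tip [ 48.3   0.4 330. ] innertop [ 40.4  -0.  342.8] arc c [ 37.5   0.  335.3]
249 x,z,tilt [-0.   8.7 19.1] res [ 0. -0.  0.] low [  1.9   0.4 249. ] tip [ 45.4   0.4 334.3] innertop [ 3.720e+01 -1.000e-01  3.468e+02] arc c [ 34.5  -0.  339.3]
252 x,z,tilt [ 1.8  5.2 17.5] res [ 0. -0.  0.] low [  1.5   0.4 252. ] tip [ 42.7   0.4 338.4] innertop [ 3.410e+01 -1.000e-01  3.508e+02] arc c [ 3.160e+01 -1.000e-01  3.432e+02]
```

```bash
python3 -m jog '0.002 0.002 0 0; 0.005 0.005 -0.001 0; 0.005 0.005 -0.001 0'; python3 -m jog '0.003 0.003 -0.001 0; 0.005 0.005 -0.002 0; 0.005 0.005 -0.002 0';  python3 w.py t wrist scene; python3 - <<'E'
from h import *
b=cv2.imread('pics/t_scene.png')
z=cv2.resize(b[120:270,310:430],(480,600),interpolation=cv2.INTER_CUBIC)
w=cv2.imread('pics/t_wrist.png');w=cv2.resize(w[110:310,200:306],(318,600),interpolation=cv2.INTER_CUBIC)
cv2.imwrite('pics/t_z.png',np.hstack([z,w]))
E
```

```text
time_s: 19.15
ee_pos: [488.0, 273.2, 305.6]
tcp_rot: [179.7, -0.7, -135.6]
ft_force: [-3.8, -3.8, -12.1]
grip_width: 4.9
time_s: 19.45
ee_pos: [493.0, 278.0, 303.8]
tcp_rot: [179.7, -0.8, -135.6]
ft_force: [-4.4, -3.7, -10.3]
grip_width: 5.0
{'time_s': 19.55, 'ee_pos': array([492.83136649, 277.92094386, 303.82371033]), 'tcp_rot': array([ 179.66190743,   -0.78381795, -135.63466802]), 'ft_force': array([-2.91109501, -4.44035282, -9.95088568]), 'grip_width': 4.8016600422782405, 'joint_pos': array([ 1.79646438e+01, -7.32588157e-01,  9.39251038e+01, -4.57127273e-02,
        8.76598841e+01, -1.16396169e+02])}
```

View pics/t_z.png

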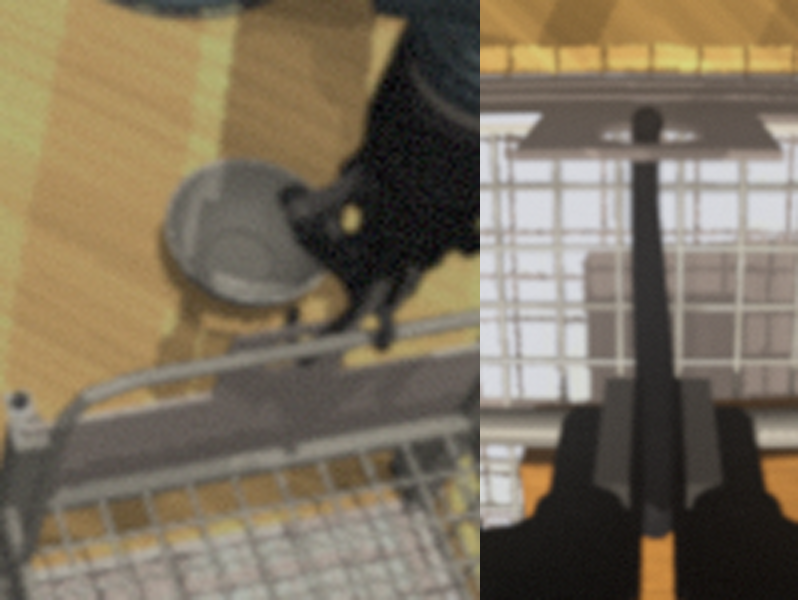

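```bash
python3 tilt.py t '[492.9,278,303.8]' '[179.66,-.78,-135.63]' 145 288.3; python3 - <<'E'
from h import *
b=cv2.imread('pics/t_scene.png')
cv2.imwrite('pics/t_z2.png',cv2.resize(b[170:230,370:440],None,fx=9,fy=9,interpolation=cv2.INTER_CUBIC))
E
```

```text
246 x,z,tilt [ 6.7 12.5 28.4] res [-0.  0. -0.] low [  1.4   0.4 246. ] tip [ 58.2   0.5 323.1] innertop [ 52.1   0.  336.8] arc c [4.820e+01 1.000e-01 3.298e+02]
249 x,z,tilt [ 8.8  8.6 26.2] res [-0.  0. -0.] low [  1.2   0.4 249. ] tip [ 54.9   0.5 328.3] innertop [ 48.3   0.  341.7] arc c [ 44.7   0.  334.6]
252 x,z,tilt [10.6  4.8 24.1] res [-0.  0. -0.] low [  1.1   0.4 252. ] tip [ 51.9   0.4 333.2] innertop [ 44.8  -0.  346.4] arc c [ 41.4  -0.  339.1]
```

View pics/t_z2.png

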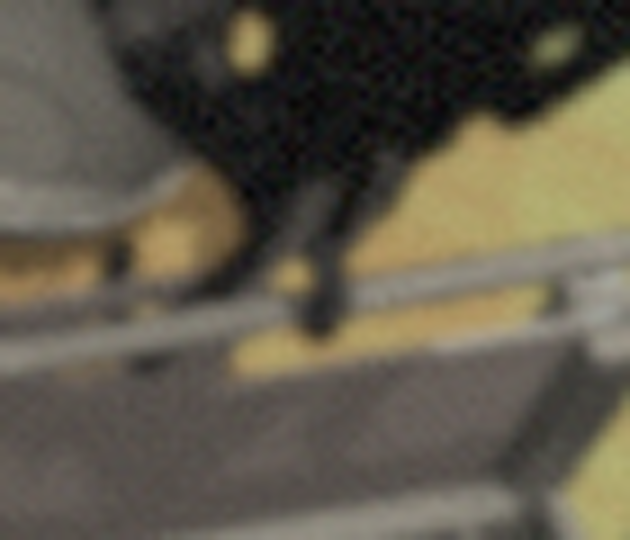

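```bash
python3 -m jog '0.002 0.002 -0.001 0; 0.003 0.003 -0.002 0; 0.003 0.003 -0.002 0'; python3 -m jog '0 0 -0.002 0; 0 0 -0.004 0; 0 0 -0.006 0; 0 0 -0.006 0';  python3 w.py u wrist scene; python3 - <<'E'
from h import *
b=cv2.imread('pics/u_scene.png')
z=cv2.resize(b[170:230,370:420],(480,576),interpolation=cv2.INTER_CUBIC)
w=cv2.imread('pics/u_wrist.png');w=cv2.resize(w[110:302,200:306],(318,576),interpolation=cv2.INTER_CUBIC)
cv2.imwrite('pics/u_z.png',np.hstack([z,w]))
E
```

```text
time_s: 19.85
ee_pos: [495.6, 280.7, 302.1]
tcp_rot: [179.7, -0.8, -135.6]
ft_force: [-3.8, -3.8, -10.0]
grip_width: 5.0
time_s: 20.25
ee_pos: [495.4, 280.5, 296.4]
tcp_rot: [179.7, -0.9, -135.6]
ft_force: [-3.7, -4.6, -9.4]
grip_width: 5.0
{'time_s': 20.35, 'ee_pos': array([495.38040422, 280.50274036, 296.54503347]), 'tcp_rot': array([ 179.66172348,   -0.85575161, -135.64287921]), 'ft_force': array([ -4.86259852,  -4.52490121, -11.10672654]), 'grip_width': 5.196788955362133, 'joint_pos': array([ 1.81511195e+01, -1.79220175e-02,  9.39544368e+01, -7.44785135e-02,
        8.69806585e+01, -1.16198957e+02])}
```

View pics/u_z.png

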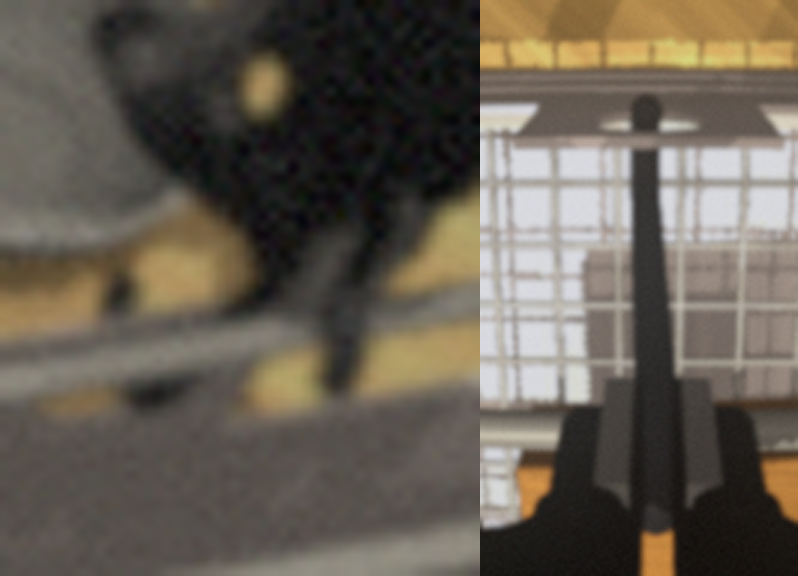

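```bash
python3 -m jog '0 0 -0.002 0; 0 0 -0.004 0; 0 0 -0.004 0'; python3 -m jog '0 0 -0.002 0; 0 0 -0.003 0; 0 0 -0.003 0'; python3 w.py v wrist scene; python3 - <<'E'
from h import *
b=cv2.imread('pics/v_scene.png')
z=cv2.resize(b[170:230,370:420],(480,576),interpolation=cv2.INTER_CUBIC)
w=cv2.imread('pics/v_wrist.png');w=cv2.resize(w[110:302,200:306],(318,576),interpolation=cv2.INTER_CUBIC)
cv2.imwrite('pics/v_z.png',np.hstack([z,w]))
E
```

```text
time_s: 20.65
ee_pos: [495.3, 280.3, 293.0]
tcp_rot: [179.7, -0.9, -135.6]
ft_force: [-4.7, -3.9, -10.3]
grip_width: 4.7
time_s: 20.95
ee_pos: [495.3, 280.3, 290.7]
tcp_rot: [179.7, -0.8, -135.6]
ft_force: [-3.8, -3.4, -9.6]
grip_width: 5.1
{'time_s': 21.05, 'ee_pos': array([495.21757645, 280.24941496, 290.6705965 ]), 'tcp_rot': array([ 179.67931089,   -0.84982237, -135.65296037]), 'ft_force': array([-4.38958923, -3.54230076, -9.58824801]), 'grip_width': 4.74249682118586, 'joint_pos': array([ 1.81385091e+01,  9.17107348e-02,  9.44431733e+01, -8.77532028e-02,
        8.63692015e+01, -1.16199904e+02])}
```

View pics/v_z.png

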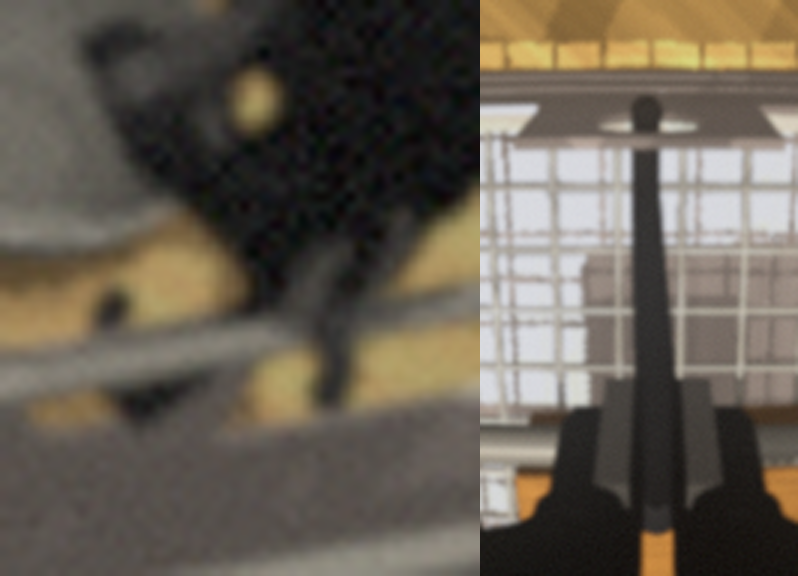

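```bash
python3 -m jog '0 0 -0.002 0; 0 0 -0.003 0; 0 0 -0.003 0'; python3 -m jog '0 0 -0.001 0; 0 0 -0.002 0; 0 0 -0.002 0';python3 -m jog '0 0 -0.001 0; 0 0 -0.002 0; 0 0 -0.002 0'
```

```text
time_s: 21.35
ee_pos: [495.4, 280.3, 290.4]
tcp_rot: [179.7, -0.8, -135.7]
ft_force: [-6.1, -3.2, -3.7]
grip_width: 5.0
time_s: 21.65
ee_pos: [495.6, 280.4, 290.4]
tcp_rot: [179.8, -0.7, -135.7]
ft_force: [-4.7, -3.5, -5.9]
grip_width: 4.7
time_s: 21.95
ee_pos: [495.7, 280.4, 290.4]
tcp_rot: [179.8, -0.6, -135.7]
ft_force: [-6.0, -3.7, -6.5]
grip_width: 5.0
```

```bash
sed -i 's/(246,249,252)/(228,232,236,240)/' tilt.py; python3 w.py x wrist scene;  python3 tilt.py v '[495.3,280.3,290.6]' '[179.68,-.84,-135.65]' 142.0 286.5; python3 - <<'E'
from h import *
b=cv2.imread('pics/x_scene.png')
z=cv2.resize(b[170:230,370:420],(480,576),interpolation=cv2.INTER_CUBIC)
w=cv2.imread('pics/x_wrist.png');w=cv2.resize(w[110:302,200:306],(318,576),interpolation=cv2.INTER_CUBIC)
cv2.imwrite('pics/x_z.png',np.hstack([z,w]))
E
```

```text
{'time_s': 22.05, 'ee_pos': array([495.7472778 , 280.38595273, 290.4227263 ]), 'tcp_rot': array([ 179.8156872 ,   -0.58498579, -135.65543362]), 'ft_force': array([-5.89806707, -3.43386526, -5.23365467]), 'grip_width': 4.668449375172065, 'joint_pos': array([ 1.81377171e+01, -3.47655952e-02,  9.45929437e+01, -9.31869984e-02,
        8.60480747e+01, -1.16198994e+02])}
228 x,z,tilt [ 4.7 20.  34. ] res [ 0. -0.  0.] low [  2.2   0.4 228. ] tip [ 66.4   0.6 299.1] innertop [6.170e+01 1.000e-01 3.133e+02] arc c [5.710e+01 1.000e-01 3.068e+02]
232 x,z,tilt [ 7.6 14.3 30.5] res [ 0. -0.  0.] low [  2.1   0.4 232. ] tip [ 61.8   0.5 306.9] innertop [ 56.2   0.  320.8] arc c [5.20e+01 1.00e-01 3.14e+02]
236 x,z,tilt [10.3  9.  27.5] res [-0.  0. -0.] low [  1.9   0.4 236. ] tip [ 57.5   0.5 314. ] innertop [ 51.2  -0.  327.6] arc c [ 47.4   0.  320.5]
240 x,z,tilt [12.9  3.8 24.6] res [-0.  0. -0.] low [  1.7   0.3 240. ] tip [ 53.4   0.4 320.6] innertop [ 4.640e+01 -1.000e-01  3.339e+02] arc c [ 43.   -0.  326.7]
```

View pics/x_z.png

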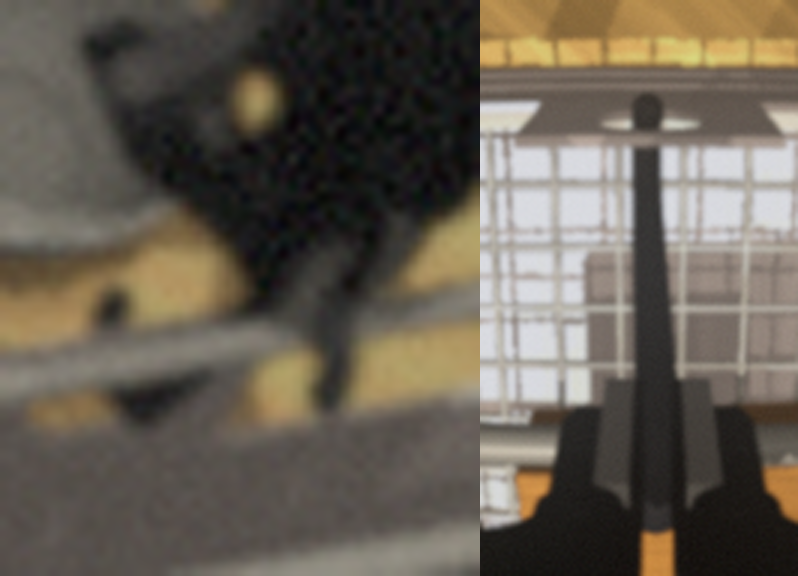

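```bash
python3 -m jog '0 0 0.001 0; 0 0 0.001 0; 0 0 0.001 0; 0 0 0.001 0; 0 0 0.001 0' 120; python3 w.py y wrist scene; python3 - <<'E'
from h import *
b=cv2.imread('pics/y_scene.png')
z=cv2.resize(b[150:250,340:430],(480,533),interpolation=cv2.INTER_CUBIC)
w=cv2.imread('pics/y_wrist.png');w=cv2.resize(w[110:302,200:306],(294,533),interpolation=cv2.INTER_CUBIC)
cv2.imwrite('pics/y_z.png',np.hstack([z,w]))
E
```

```text
time_s: 22.55
ee_pos: [496.2, 280.6, 292.1]
tcp_rot: [179.8, -0.5, -135.7]
ft_force: [0.8, 0.8, 0.1]
grip_width: 45.2
{'time_s': 22.65, 'ee_pos': array([495.8647942 , 280.48772867, 291.55657509]), 'tcp_rot': array([ 179.81849667,   -0.55945052, -135.65328606]), 'ft_force': array([-0.44537439, -0.51396455, -0.55371701]), 'grip_width': 44.72583293064979, 'joint_pos': array([ 1.81393163e+01, -6.20637092e-02,  9.45044615e+01, -8.44070966e-02,
        8.61397020e+01, -1.16200401e+02])}
```

View pics/y_z.png

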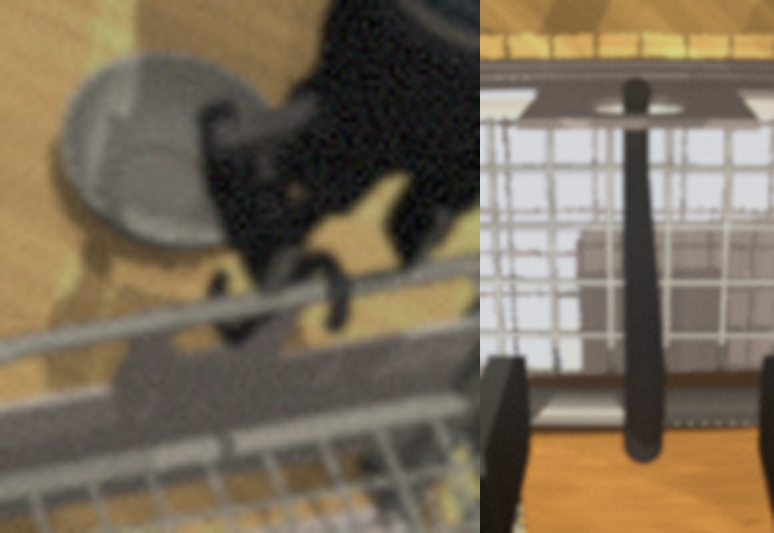

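Released: the hook hangs over the bow with its tip behind it, the door is held up, and the force is zero. I'll retreat straight up and check.

```bash
python3 -m jog '0 0 0.01 0; 0 0 0.04 0; 0 0 0.08 0; 0 0 0.12 0; -0.02 -0.02 0.15 0; -0.05 -0.05 0.16 0; -0.09 -0.09 0.16 0; -0.09 -0.09 0.16 0' 0; python3 -m jog '0 0 0 0; 0 0 0 0; 0 0 0 0; 0 0 0 0; 0 0 0 0; 0 0 0 0; 0 0 0 0; 0 0 0 0'; python3 w.py z wrist scene top; python3 - <<'E'
from h import *
b=cv2.imread('pics/z_scene.png')
z=cv2.resize(b[120:300,290:470],(450,450),interpolation=cv2.INTER_CUBIC)
w=cv2.imread('pics/z_wrist.png');w=cv2.resize(w[130:330,170:320],(338,450),interpolation=cv2.INTER_CUBIC)
cv2.imwrite('pics/z_z.png',np.hstack([z,w]))
E
```

```text
time_s: 23.45
ee_pos: [403.6, 188.8, 454.0]
tcp_rot: [180.0, -0.4, -135.8]
ft_force: [0.4, 0.7, 0.2]
grip_width: 85.2
time_s: 24.25
ee_pos: [403.7, 188.9, 454.0]
tcp_rot: [180.0, -0.4, -135.7]
ft_force: [-0.1, -0.4, -0.0]
grip_width: 85.4
{'time_s': 24.4, 'ee_pos': array([403.63346478, 188.78756971, 454.0118894 ]), 'tcp_rot': array([ 179.98282586,   -0.35652373, -135.75089945]), 'ft_force': array([ 0.26479203,  0.04721874, -0.41692763]), 'grip_width': 85.46152958883657, 'joint_pos': array([  10.55368867,  -18.73151935,   94.60338822,   -0.18948276,
        104.43421166, -123.74210036])}
```

View pics/z_z.png

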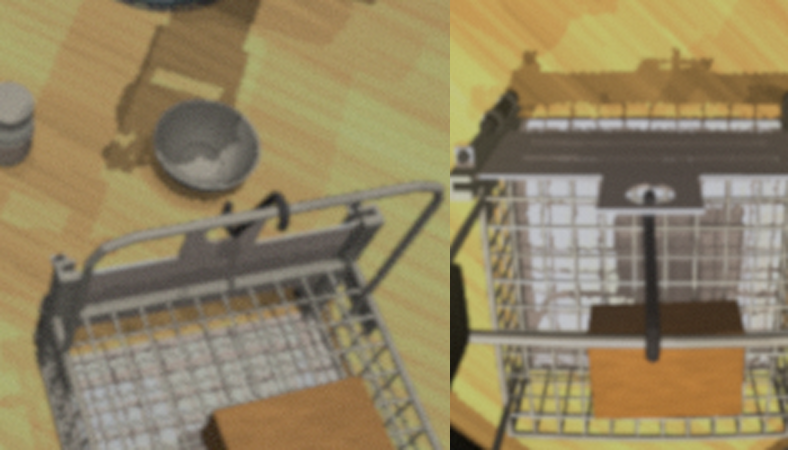

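View pics/z_scene.png

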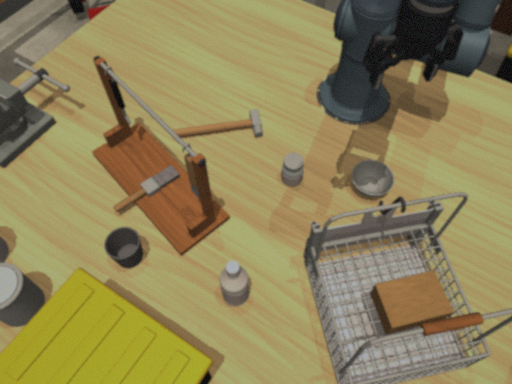

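View pics/z_top.png

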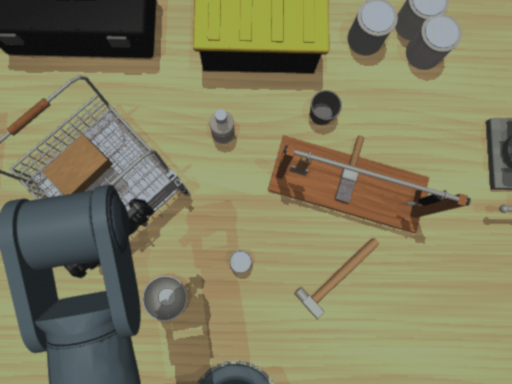

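The hook hangs over the front bow with its lower bend through the tab hole. The door is held up, and the other items are where they started.

```bash
python3 -c "
from workcell import job
print(job.finish_job())"
```

```text
the job is handed in; nothing more can be done
None
```

The bird carrier's door is hooked open, and the job was handed in at about 24.4 s of the 58 s allowed.

**What I did:**
- Took the S-hook off the rail.
- Put its lower bend through the tab hole from behind and pulled the door up to its stop. The height stopped rising at about 307.7 mm while the force rose to about 21 N.
- Leaned the hook's upper bend over the bare front bow, lowered it, let go and backed away.

**Last checks:**
- Pictures after a 0.8 s wait showed the upper bend over the bow, the lower bend still in the hole and the door held up.
- The robot was clear with about 0 N at the wrist. The other things looked to be in their starting places.
- I did not measure the final door height.

**What disagreed:**
- **Finger length:** the real fingertips sit about 37 mm above the reported TCP. My first try at gripping the hook closed on air, so I corrected for this from the pictures.
- **Grip width:** it read about 5 mm on the 8 mm wire, but the grip held.
- **Carrier position:** the fixed cameras (scene and top) and the wrist camera disagreed by about 4 mm. I used the wrist camera, and the fit matched it.
- **Contacts:** when lifting off, the hook's shank pressed the rail bar with about 8 N. Before I let go, the fingertips appeared to rest lightly on the bow. The largest force I read was about 22 N.

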